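# Find a grinding wheel's heavy side on the balancing stand and hold it down

## Robot

A 6-joint arm with a two-finger parallel gripper is mounted at the origin on a cart in front of the work surface, level with it; the furniture and walls round the work are solid. World frame = base frame: x ahead of the robot, y to its left, z up, the work surface at z = 0. Lengths are in m, angles in rad, forces in N, time in s.
With the tool pointing down it reaches from about 0.35 to 0.85 m from the base axis. Payload 8.1 kg.
Tool frame: the origin (TCP) lies midway between the tips of the shut fingers; the grasp point (between the pads) lies 19 mm behind it (ctrl.grasp_offset is the distance from the TCP to the grasp point, in m); z points along the fingers, y is the direction in which the jaws open and shut (so a half turn about z gives the same grasp; the last joint's range is limited). The gripper opens to 93 mm and grips with 3 to 60 N. Pads are 15 mm wide; open, the fingers measure 128 mm over their backs; the gripper's body (75 mm by 188 mm) begins 65 mm behind the grasp point.
Start: joints at [1.025, 0.13, 1.488, -0, 1.523, -0.085], TCP at [0.267, 0.537, 0.219] pointing down, gripper open.
Joint ranges: [-2.96, 2.96], [-0.89, 2.26], [0.02, 2.5], [-1.34, 4.48], [0, 2.73], [-2.66, 2.66]. Speed limits (rad/s): [2.39, 2.39, 2.79, 3.14, 3.14, 3.14].

## Interface

Orientations are given as a rotation vector (axis times angle).
In Python, from cell import ctrl gives the robot as it stands. The module is installed in compiled form; this text tells all that it offers.
- The arm moves only by the tool jog_arm, never from a script. Its argument "targets" is a list of rows, each a list of 5 numbers: the shift along the tool's x, y, z in units of 25 mm (1.0 is 25 mm), then the turn about the tool's z in units of 6 degrees (1.0 is 6 degrees), then the finger opening in mm, from 0 to 93. A call has 1 to 8 rows; each row shifts and turns the pose as measured when the row begins, along the tool's axes as they then stand; what a row does not reach is not made up. A row lasts 1/8 s, in which the tool goes at most 62.5 mm and 10.7 degrees, less where a joint would pass 70% of its speed; a pose out of reach is approached as far as the arm can. A call is refused whole if a number of a shift passes 1 or a number of a turn 1, either way. A call with a gripper value outside its range is refused whole. The fingers move at their own pace and stop on an object; "grip_force" is the grip in N (left out, the last holds). Time passes only in rows, so rows that do not move let the fingers close. It gives the time, the measured TCP pose, the force and the opening at its end, in the units of the state.
- ctrl.get_obs(): the state, without advancing time (a new reading comes with each control period).
- ctrl.camera(name): name is "scene" or "side" or "wrist"; returns a dict with "color" (480x640x3 uint8, red, green, blue), "depth" (480x640 float32, m along the optical axis (not along the pixel's ray), 0 where there is no reading), "fov_y" (degrees; the focal length in pixels is half the picture's height over the tangent of half this angle, whatever the lens; pixels are square), "cx", "cy" (the principal point, pixels), "eye" and "orientation" of the camera in the world. Camera axes: x right, y down, z forward; pixel columns grow to the right and rows downward; lengths in m; the calibration is good to about 2 mm. A picture is of the moment at which its call begins.
- ctrl.close_job(): hands the job in, once; it reports no verdict.
The state is a dict: "clock": time; "qpos": joint angles; "qd": joint speeds; "effort": joint torques, N m; "tool_pos": TCP position; "ee_rot": TCP orientation; "ft_force": force on the tool from outside, world axes, zero at the start; "torque": the same for the moment, N m; "grip_width": finger opening in m.
Only numpy, scipy, OpenCV 4.12 (cv2) and the standard library are available. Lean on these libraries where they do the work, as an engineer would, in place of code of your own. Each camera call takes 0.05 s, during which the arm holds its last target.

## Task

The grinding wheel on the balancing stand is to be statically balanced: swing its clamp lever open, draw the brake carriage back by its knob until its index is on the scribed line, and swing the lever fully shut again so that the brake stays off. Then find the wheel's heavy side by feel: turn the wheel by hand, let go and see which way it rolls and where it comes to rest; the greased bearings stop it equally short of the bottom from either side. Finally turn the heavy side straight down, and finish while still holding the wheel pinched by its rim, motionless, ready for marking; leave the other things on the bench alone.

Things in the scene. Friction and masses are not known exactly. Their poses are not given: they have to be found in the camera images.
- stand: The balancing stand, fixed to the worktop and turned a little; grey base plate 155 x 255 x 14 mm. Origin: underside, below the wheel's middle. Axes in all descriptions: y along the stand to the left (the way the carriage is drawn back), x to the back along the axle, z up. Keep the wrist in front of the strip lamp: it hangs behind, from 0.59 m ahead of the robot, 0.54 m up.
- axle (a point): Middle of the grinding wheel, on its axle, 90 mm above the worktop; same axes as the stand. The wheel, 100 mm across and 16 mm thick, stands upright in the y-z plane, face to the robot. A flange (44 mm across) stands out 6 mm on each face, the axle end 16 mm in front. Behind it, 39 mm clear of its back face, is the bearing housing, 54 mm across, top 117 mm above the worktop.
- rim_top (a point): Highest point of the wheel's rim, 140 mm above the worktop, fixed in space. The outer 28 mm of the wheel is a bare flat disc, 16 mm thick, that can be pinched across x from above or at up to 40 degrees to either side, and turned about the axle; pinched with 10 N or more it turns easily (0.05 N m).
- wheel (a joint): Turn of the wheel, rad; grows clockwise seen from the robot (its top moving to -y), no stops; 0: printed bar up. Let go, it rolls by itself (up to 2.5 rad/s, 1 to 4 s) towards heavy side down, never swinging past, and stops 22 to 32 degrees short of it, equally short from both sides (greased bearings). Let go within that angle of the very bottom, or of the very top, it does not move.
- wheel_mark (a point): Middle of the black bar (3.4 x 14 mm, radial) printed on the paper washer of the wheel's front face, 30.5 mm from the axle; a black line over the rim continues it. It shows how the wheel is turned. The heavy side cannot be seen, differs each time and has nothing to do with the bar.
- carriage (a joint): How far the brake carriage has been drawn back along its rail, m: 0 with the brake shoe on the wheel's rim, 0.030 with its index tongue on the scribed line, end stop at 0.046; it grows to the left (+y of the stand). Slides with about 5 N once unclamped; clamped it does not slide.
- knob (a point): Middle of the black round knob (24 mm across, from 105 to 127 mm above the worktop) on the post of the brake carriage, by which the carriage is drawn along; 68 mm to the left of the wheel's middle with the brake on. The post below is 22 x 16 mm and carries the sprung brake shoe on its wheel side. Free at the sides: take it across x.
- lever (a joint): Swing of the clamp lever that clamps the carriage to the rail, rad: 0 is fully clamped, with the lever pointing to the left along the rail; swung towards the robot to point at it it reads 1.57 (stop at 1.6). The eccentric lets go from about 0.8 on and holds fully below about 0.2. It stays where it is left and needs about 4 N at its grip near the clamped end.
- lever_grip (a point): Point on the axis of the upright black grip at the end of the clamp lever, 100 mm above the worktop; the grip is 15 mm thick, from 68 to 116 mm above the worktop, and moves with lever and carriage.
- lever_hinge (a point): Point on the upright axis of the clamp lever, 70 mm above the worktop, moving with the carriage: 23 mm behind (+x) and 100 mm to the left (+y) of the wheel's middle with the brake on. The grip lies 55 mm from this axis.
- mark (a point): The scribed black line across the bright strip on the base plate, in front of the carriage; 120 mm to the left (+y) of the wheel's middle, 40 mm in front.
- index (a point): Tip of the dark index tongue at the foot of the carriage's front, which reads against the scribed line: level with it in y when the carriage is at the mark.
- marker: Red and white marker pen, 138 mm long and 14 mm thick, lying to the right of the stand; not to be disturbed. Origin: centre of its underside.
- weight_tin: Small round open tin (50 mm across, 10 mm high) with findings in it, standing to the right of the stand; not to be disturbed. Origin: centre of its underside.
- drill_chuck: Steel drill chuck, 26 mm across and 37 mm high, standing to the right; not to be disturbed. Origin: centre of its underside.
- loupe: Folding loupe, 25 x 60 x 12 mm, lying behind on the right; not to be disturbed. Origin: centre of its underside.

How it is judged:
By the outcome, as a careful person would: the job done as asked, in the order asked, and still so for the second after the job is handed in, while the arm keeps its last pose, push and grip.
It also fails if it takes over 72 s, if anything falls off the work surface, if the arm or the gripper's body presses on something with over 40 N, if the wrist force passes 120 N, or if a joint passes its speed limit or range.

## Working session

There is one attempt and no reset: what is moved stays moved. The work goes in short steps, Python scripts to look and compute and a tool call to move; the robot and the scene stay as the last step left them, time stands still between calls to the robot, and variables do not carry over. Pictures are saved under pics/ and viewed, and the job is handed in when it is done.

Besides the shell and the picture viewer there is one more tool, called after "Emit:" in YAML: its name, and indented under it one key for each argument. jog_arm: Moves the arm, as the interface text tells. Its arguments: {"type":"object","properties":{"targets":{"type":"array"},"grip_force":{"type":"number"}},"required":["targets"]}

```bash
mkdir -p pics; ls
cat > h.py <<'E'
from cell import ctrl
import numpy as np, cv2
from scipy.spatial.transform import Rotation as R
def cam(n,save=None):
    c=ctrl.camera(n)
    if save: cv2.imwrite('pics/'+save+'.png',c['color'][:,:,::-1])
    return c
def geo(c):
    o=np.array(c['orientation'],float)
    M=o if o.shape==(3,3) else R.from_rotvec(o).as_matrix()
    f=240/np.tan(np.radians(c['fov_y'])/2)
    return M,f,np.array(c['eye'])
def ray(c,u,v):
    M,f,e=geo(c); return e,M@np.array([(u-c['cx'])/f,(v-c['cy'])/f,1])
def plane(c,u,v,z):
    e,d=ray(c,u,v); return e+d*(z-e[2])/d[2]
def pt(c,u,v):
    e,d=ray(c,u,v); return e+d*c['depth'][int(round(v)),int(round(u))]
def proj(c,p):
    M,f,e=geo(c); q=M.T@(np.array(p)-e); return q[0]/q[2]*f+c['cx'],q[1]/q[2]*f+c['cy']
E
python3 - <<'E'
from h import *
for n in('scene','side','wrist'):
    c=cam(n,n+'0'); print(n,c['fov_y'],c['cx'],c['cy'],c['eye'],c['orientation'],c['depth'].min(),c['depth'].max())
print(ctrl.get_obs(),ctrl.grasp_offset)
E
```

```text
pics
scene 53.89360359122016 318.54449327468177 231.6415976217253 [ 0.04223206 -0.71250634  0.53089133] [-1.97809165  0.55491629 -0.3294012 ] 0.0 2.7340474
side 45.58898632982558 313.59264624855325 234.68072512124326 [ 0.34638481 -0.835177    0.80253469] [-2.22874654  0.2100756  -0.07236783] 0.0 3.0282116
wrist 71.86986694813218 318.19410650988596 235.1448595894766 [0.1926109  0.57431185 0.38428472] [2.44673926 1.51876491 0.22649618] 0.0 1.4470973
{'clock': 0.15, 'qpos': array([ 1.02459606e+00,  1.30973261e-01,  1.48904178e+00,  4.78233004e-05,
        1.52299490e+00, -8.54010592e-02]), 'qd': array([-1.91023917e-03, -2.30142416e-03, -3.51027502e-03, -8.59521065e-04,
        1.44930249e-03, -3.14821236e-05]), 'effort': array([ 7.47080885e-04, -5.60480440e+01, -4.92332518e+01,  7.68278539e-02,
        3.06481950e-02, -1.15275957e-04]), 'tool_pos': array([0.26653343, 0.53705882, 0.21783009]), 'ee_rot': array([-7.17327280e-01, -3.05810249e+00,  2.09255187e-03]), 'ft_force': array([-0.28388591, -0.36639814, -0.16032098]), 'torque': array([0.03576167, 0.03137228, 0.05521147]), 'grip_width': 0.09301040172844223} 0.0188
```

View pics/scene0.png

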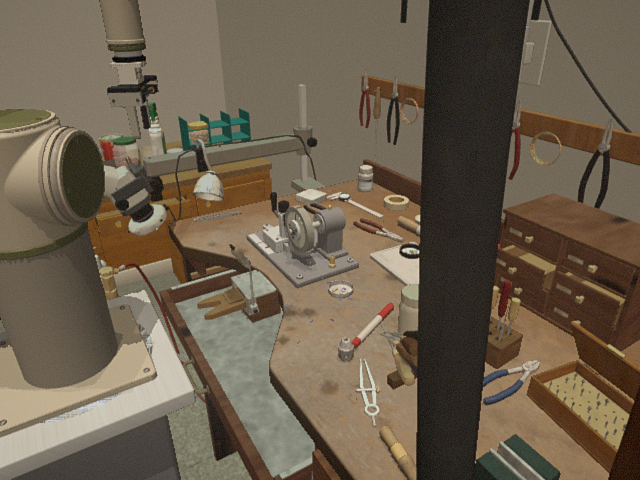

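View pics/side0.png

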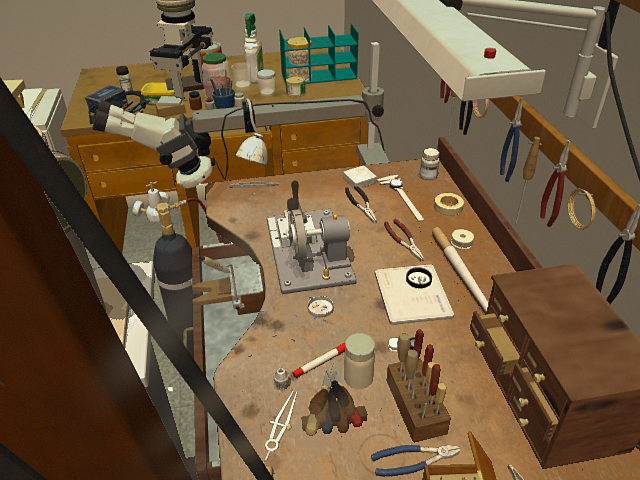

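View pics/wrist0.png

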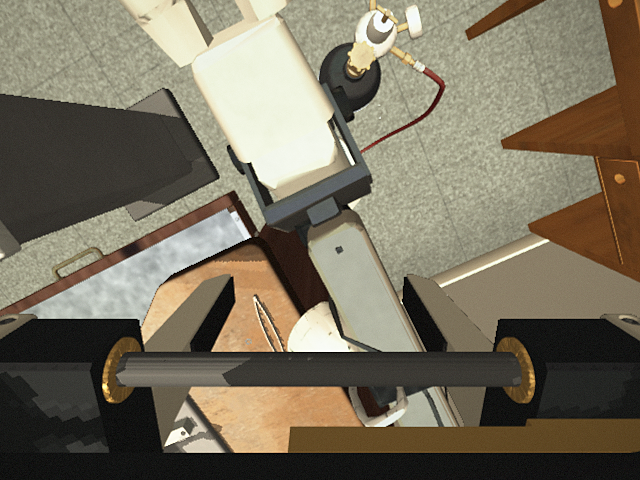

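Run:
```python
from h import *
a=cv2.imread('pics/scene0.png')[180:300,230:380]; cv2.imwrite('pics/sz.png',cv2.resize(a,(750,600),interpolation=cv2.INTER_CUBIC))
a=cv2.imread('pics/side0.png')[170:300,255:375]; cv2.imwrite('pics/dz.png',cv2.resize(a,None,fx=4.6,fy=4.6,interpolation=cv2.INTER_CUBIC))
```

```text
(no output)
```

View pics/sz.png

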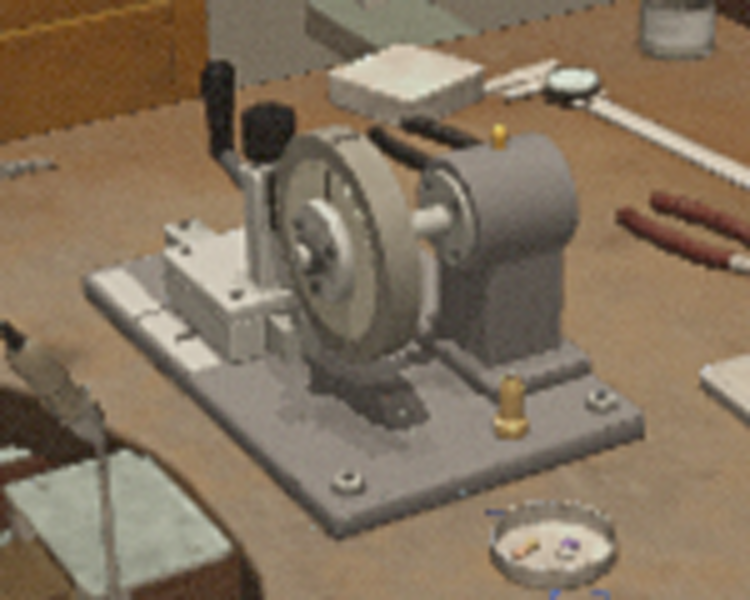

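View pics/dz.png

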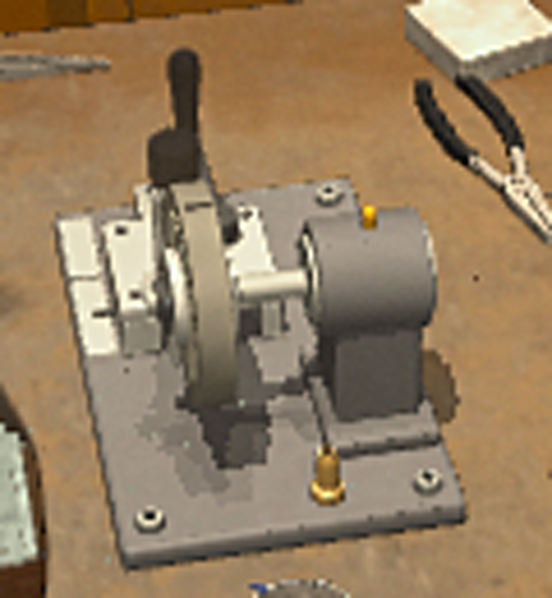

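Run:
```python
from h import *
s=cam('scene');d=cam('side')
P={}
for c,pts in((s,dict(fr=(297.6,284.5),br=(358.4,262.8),fl=(247,236.4))),(d,dict(fr=(282.2,290.4),br=(356.1,281),fl=(267,217.6),bl=(331,208.7)))):
    for k,(u,v) in pts.items():
        p=plane(c,u,v,.014); P.setdefault(k,[]).append(p); print(k,p.round(4),pt(c,u,v).round(4))
m={k:np.mean(v,0) for k,v in P.items()}
for a,b in(('fr','br'),('fr','fl'),('br','bl')):
    v=m[b]-m[a]; print(a,b,np.linalg.norm(v),np.degrees(np.arctan2(v[1],v[0])))
print('axle end',plane(s,290.4,230.8,.09),'knob top',plane(s,230+268/5,180+112/5,.127),plane(d,255+172/4.6,170+138/4.6,.127))
print('grip top',plane(s,230+218/5,180+66/5,.116),plane(d,255+184/4.6,170+57/4.6,.116))
# depth based knob & wheel points
for c,n,u,v in((s,'knob',283.6,206),(d,'knob',292.4,204.5),(s,'rimtop',297,206.5),(d,'rimtop',297,215)):
    print(n,pt(c,u,v).round(4))
```

```text
fr [ 0.4104 -0.0109  0.014 ] [ 0.0422 -0.7125  0.5309]
br [ 0.562  -0.0055  0.014 ] [ 0.5625 -0.0048  0.0135]
fl [0.4081 0.2359 0.014 ] [0.4111 0.2438 0.0097]
fr [ 0.4138 -0.01    0.014 ] [ 0.4141 -0.0063  0.0105]
br [ 0.564  -0.0126  0.014 ] [ 0.5685  0.0044 -0.0023]
fl [0.4117 0.239  0.014 ] [0.4117 0.2383 0.0145]
bl [0.5645 0.2432 0.014 ] [5.683e-01 2.621e-01 1.000e-04]
fr br 0.15094228377671592 0.5320401809567241
fr fl 0.24791016111990768 90.5019769457698
br bl 0.2521901166624443 89.65700737299298
axle end [0.44127181 0.07198163 0.09      ] knob top [0.45970047 0.13521786 0.127     ] [0.46107706 0.1354594  0.127     ]
grip top [0.47621857 0.21908274 0.116     ] [0.47862903 0.21733492 0.116     ]
knob [0.4549 0.1263 0.1229]
knob [0.4592 0.1241 0.1237]
rimtop [0.4602 0.075  0.1396]
rimtop [0.4604 0.0663 0.1382]
```

Run:
```python
from h import *
s=cam('scene');d=cam('side')
for u,v in((208,190),(205,165),(150,215),(120,185)): print(pt(s,u,v).round(3))
for u,v in((252,150),(190,165),(140,130),(470,60),(440,20)): print(pt(d,u,v).round(3))
o=ctrl.get_obs();M=R.from_rotvec(o['ee_rot']).as_matrix();print(M.round(3))
print(M.T@(np.array([.46,.10,.25])-o['tool_pos'])/.025)
print(o['clock'])
```

```text
[0.388 0.437 0.069]
[0.414 0.521 0.11 ]
[ 0.247  0.53  -0.005]
[0.187 0.516 0.099]
[0.402 0.453 0.075]
[0.237 0.517 0.013]
[0.13  0.517 0.13 ]
[ 0.613 -0.274  0.566]
[ 0.628 -0.141  0.566]
[[-0.896  0.445 -0.   ]
 [ 0.445  0.896 -0.   ]
 [ 0.    -0.    -1.   ]]
[-14.70282562 -12.23215585  -1.25954138]
0.35
```

Emit:
jog_arm:
  targets:
    - [-1,-0.83,-0.6,0,60]
    - [-1,-0.83,-0.6,0,60]
    - [-1,-0.83,0,0,60]
    - [-1,-0.83,0,0,60]
    - [-1,-0.83,0,0,60]
    - [-1,-0.83,0,0,60]
    - [-1,-0.83,0,0,60]
    - [-1,-0.83,0,0,60]

```text
clock: 1.35
tool_pos: [0.3741, 0.2943, 0.2494]
ee_rot: [0.711, 3.059, 0.0]
ft_force: [-0.1, 0.5, -0.1]
grip_width: 0.0598
```

```bash
cat >> h.py <<'E'
def rows(world_steps,turn=0,yaw=None):
    """tool-frame units for each world step (m), tool turning 'turn' units per row"""
    o=ctrl.get_obs();M=R.from_rotvec(o['ee_rot']).as_matrix()
    th=np.arctan2(M[1,1],M[0,1])
    for k,w in enumerate(world_steps):
        t=th-np.radians(6)*turn*k
        X=np.array([-np.sin(t),np.cos(t),0]);Y=np.array([np.cos(t),np.sin(t),0])
        w=np.array(w)/.025
        print([round(float(q),2) for q in(X@w,Y@w,-w[2],turn)])
def st():
    o=ctrl.get_obs();M=R.from_rotvec(o['ee_rot']).as_matrix()
    print('t',o['clock'],'p',o['tool_pos'].round(4),'yaw',np.degrees(np.arctan2(M[1,1],M[0,1])).round(2),'f',o['ft_force'].round(1),'w',o['grip_width'].round(4),'q',o['qpos'].round(2))
    return o
E
python3 -c "
from h import *
st();rows([[.0088,-.0243,0]]*8,1)"
```

```text
Traceback (most recent call last):
  File "h.py", line 32, in st
    print('t',o['clock'],'p',o['tool_pos'].round(4),'yaw',np.degrees(np.arctan2(M[1,1],M[0,1])).round(2),'f',o['ft_force'].round(1),'w',o['grip_width'].round(4),'q',o['qpos'].round(2))
                                                                                                                                        ^^^^^^^^^^^^^^^^^^^^^
AttributeError: 'float' object has no attribute 'round'
```

```bash
sed -i "s/o\['grip_width'\].round(4)/round(o['grip_width'],4)/" h.py
python3 -c "
from h import *
st();rows([[.0088,-.0243,0]]*8,1)"
```

```text
t 1.35 p [0.3741 0.2943 0.2494] yaw 63.84 f [-0.1  0.5 -0.1] w 0.0598 q [ 0.56 -0.22  1.77 -0.    1.59 -0.56]
[-0.74, -0.72, -0.0, 1.0]
[-0.82, -0.64, -0.0, 1.0]
[-0.88, -0.55, -0.0, 1.0]
[-0.93, -0.45, -0.0, 1.0]
[-0.97, -0.35, -0.0, 1.0]
[-1.0, -0.25, -0.0, 1.0]
[-1.02, -0.14, -0.0, 1.0]
[-1.03, -0.03, -0.0, 1.0]
```

Emit:
jog_arm:
  targets:
    - [-0.74,-0.72,-0.3,1,60]
    - [-0.82,-0.64,-0.3,1,60]
    - [-0.88,-0.55,0,1,60]
    - [-0.93,-0.45,0,1,60]
    - [-0.97,-0.35,0,1,60]
    - [-0.5,-0.12,0,1,60]
    - [0,0,0,1,60]
    - [0,0,0,1,60]

```text
clock: 2.35
tool_pos: [0.4237, 0.153, 0.2659]
ee_rot: [1.931, 2.474, 0.004]
ft_force: [-0.3, -0.1, 0.7]
grip_width: 0.0597
```

```bash
python3 -c "
from h import *
st();c=cam('wrist','w1');print(c['eye'],proj(c,[.46,.07,.14]),proj(c,[.46,.135,.127]),proj(c,[.478,.22,.116]))"
```

```text
t 2.35 p [0.4237 0.153  0.2659] yaw 14.06 f [-0.3 -0.1  0.7] w 0.0597 q [ 0.23 -0.3   1.81 -0.    1.63 -0.01]
[0.4026726  0.23318805 0.43247136] (np.float64(332.8941422535967), np.float64(314.1679378236919)) (np.float64(349.30656556556346), np.float64(250.16770669291074)) (np.float64(391.0172043026005), np.float64(168.08933783303587))
```

View pics/w1.png

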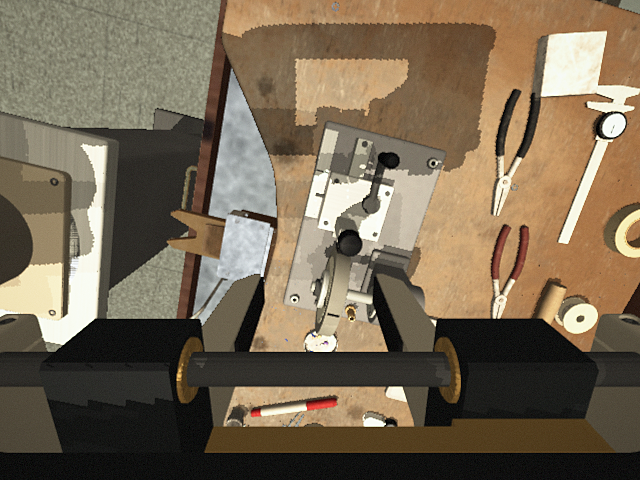

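Run:
```python
from h import *
a=cv2.imread('pics/w1.png')[110:350,270:460]; cv2.imwrite('pics/w1z.png',cv2.resize(a,None,fx=2.5,fy=2.5,interpolation=cv2.INTER_CUBIC))
```

```text
(no output)
```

View pics/w1z.png

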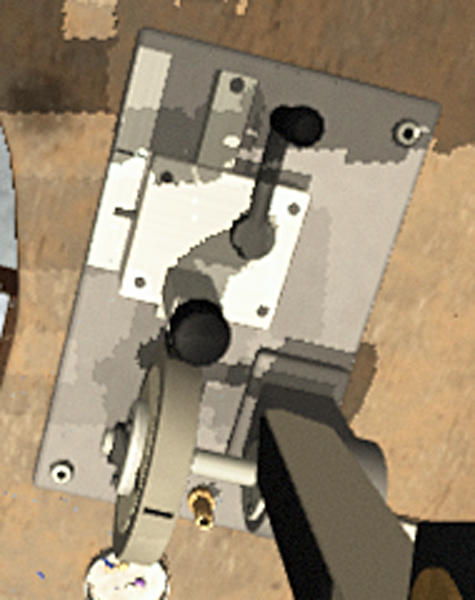

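Run:
```python
from h import *
c=cam('wrist')
f=lambda x,y,z:plane(c,270+x/2.5,110+y/2.5,z)
fl,bl,fr=f(143,29,.014),f(440,104,.014),f(36,487,.014)
for a,b in((fl,bl),(fr,fl)):
    v=b-a;print(a.round(4),b.round(4),np.linalg.norm(v),np.degrees(np.arctan2(v[1],v[0])))
K=f(201,329,.127);G=f(304,126,.116);H=f(254,238,.078)
mk=f(123,153,.0145);ix=f(125,212,.018)
print('knob',K,'grip',G,'hinge',H,'line',mk,'idx',ix,pt(c,270+125/2.5,110+210/2.5),pt(c,270+180/2.5,110+210/2.5))
v=G-K;print(np.degrees(np.arctan2(v[1],v[0])),np.hypot(*v[:2]))
# rim mark
b=f(158,513,.14);print('rim',b)
for y in(360,400,450,500,540): print(pt(c,270+175/2.5,110+y/2.5))
```

```text
[0.4119 0.2495 0.014 ] [0.5623 0.2506 0.014 ] 0.15037971563083594 0.4126982770939812
[ 0.4136 -0.0024  0.014 ] [0.4119 0.2495 0.014 ] 0.2518499603427472 90.38580643100623
knob [0.45861442 0.14359344 0.127     ] grip [0.47675858 0.22664027 0.116     ] hinge [0.47884768 0.1749698  0.078     ] line [0.41664416 0.19035779 0.0145    ] idx [0.4245643  0.16239894 0.018     ] [0.42432218 0.16337826 0.01795056] [0.44832712 0.17387684 0.04338072]
77.67561542309531 0.08500580088417628
rim [0.4601827 0.068768  0.14     ]
[0.45627618 0.11990311 0.1009963 ]
[0.45749582 0.11008086 0.12120234]
[0.46065564 0.09471815 0.13472205]
[0.46514766 0.07634164 0.14060683]
[ 0.50147442 -0.02394758  0.00214059]
```

```bash
cat >> h.py <<'E'
def cloud(c):
    v,u=np.mgrid[0:480,0:640]; M,f,e=geo(c); D=c['depth']
    P=np.stack([(u-c['cx'])/f*D,(v-c['cy'])/f*D,D],-1)@M.T+e
    P[D<=0]=np.nan; return P
E
python3 - <<'E'
from h import *
for n in('wrist','scene','side'):
    c=cam(n);P=cloud(c);g=c['color'].max(-1).astype(int)
    x,y,z=P[...,0],P[...,1],P[...,2]
    box=lambda a,b,cc,d,e,f:(x>a)&(x<b)&(y>cc)&(y<d)&(z>e)&(z<f)
    def rep(nm,m):
        if m.sum()<3: return
        Q=P[m];print(n,nm,m.sum(),'mean',Q.mean(0).round(4),'lo',np.percentile(Q,3,0).round(4),'hi',np.percentile(Q,97,0).round(4))
    rep('knobtop',box(.43,.49,.115,.165,.1245,.131))
    rep('knob',box(.43,.49,.122,.165,.107,.131))
    rep('griptop',box(.45,.51,.2,.25,.112,.121))
    rep('grip',box(.45,.51,.2,.25,.085,.121))
    rep('rim',box(.435,.485,.03,.115,.125,.145))
    rep('hous',box(.49,.58,.03,.12,.105,.122))
    for nm,m in(('rimtop',box(.435,.485,.02,.115,.128,.145)),):
        if m.sum()>20:
            Q=P[m]; A=np.polyfit(Q[:,1],Q[:,0],1); print('  rim slope deg',np.degrees(np.arctan(A[0])),'x at y=.07',np.polyval(A,.07))
            S=(Q[:,2].max());
E
```

```text
wrist knobtop 416 mean [0.4595 0.1404 0.1272] lo [0.4497 0.1303 0.1254] hi [0.4695 0.15   0.1288]
wrist knob 531 mean [0.4587 0.1418 0.125 ] lo [0.4489 0.1305 0.1113] hi [0.4695 0.151  0.1288]
wrist griptop 200 mean [0.4766 0.2264 0.1154] lo [0.4705 0.2198 0.1126] hi [0.4828 0.2325 0.1177]
wrist grip 255 mean [0.4756 0.2266 0.113 ] lo [0.4699 0.2198 0.0944] hi [0.4827 0.233  0.1176]
wrist rim 1075 mean [0.4594 0.0777 0.1351] lo [0.4523 0.0415 0.1259] hi [0.4676 0.1061 0.1407]
wrist hous 166 mean [0.5305 0.0737 0.1097] lo [0.5079 0.0519 0.1056] hi [0.5591 0.0943 0.1152]
  rim slope deg 0.10675796514674944 x at y=.07 0.45956243121229046
scene knobtop 45 mean [0.4581 0.1358 0.1272] lo [0.4498 0.1273 0.125 ] hi [0.4678 0.1489 0.1291]
scene knob 116 mean [0.4562 0.133  0.1208] lo [0.4485 0.1256 0.1089] hi [0.4671 0.1457 0.1288]
scene griptop 18 mean [0.4769 0.2222 0.1149] lo [0.4714 0.2185 0.1126] hi [0.4833 0.2262 0.1173]
scene grip 83 mean [0.4757 0.2212 0.1031] lo [0.4701 0.2162 0.088 ] hi [0.4827 0.228  0.1167]
scene rim 200 mean [0.4574 0.0596 0.1335] lo [0.4515 0.035  0.1256] hi [0.4674 0.0924 0.1408]
scene hous 282 mean [0.5309 0.0616 0.1128] lo [0.5083 0.0487 0.1058] hi [0.5581 0.0816 0.1184]
  rim slope deg -5.954561601596518 x at y=.07 0.4567814578538217
side knobtop 40 mean [0.4612 0.1358 0.1259] lo [0.4519 0.1266 0.1246] hi [0.4707 0.1453 0.1274]
side knob 127 mean [0.4601 0.1328 0.1198] lo [0.4496 0.1252 0.1089] hi [0.4715 0.1447 0.127 ]
side griptop 16 mean [0.4774 0.2221 0.1139] lo [0.4726 0.2156 0.1124] hi [0.4817 0.2284 0.1155]
side grip 74 mean [0.4774 0.2201 0.1026] lo [0.4717 0.2152 0.0867] hi [0.4832 0.2267 0.1149]
side rim 184 mean [0.4604 0.0588 0.1335] lo [0.4532 0.036  0.1255] hi [0.4684 0.0916 0.1396]
side hous 333 mean [0.5347 0.063  0.1117] lo [0.5106 0.049  0.1055] hi [0.5599 0.0839 0.1173]
  rim slope deg -0.7709326560591917 x at y=.07 0.46053995713042944
```

Run:
```python
from h import *
st();rows([[.0175,.0235,-.0]]*3,.8)
```

```text
t 2.6 p [0.4236 0.1534 0.2659] yaw 14.45 f [-0.1  0.3 -0. ] w 0.0599 q [ 0.23 -0.3   1.81 -0.    1.63 -0.02]
[0.74, 0.91, 0.0, 0.8]
[0.81, 0.85, 0.0, 0.8]
[0.88, 0.78, 0.0, 0.8]
```

Emit:
jog_arm:
  targets:
    - [0.74,0.91,0.7,0.8,45]
    - [0.81,0.85,0.7,0.8,45]
    - [0.88,0.78,0.7,0.8,45]
    - [0,0,1,0,45]
    - [0,0,0.8,0,45]
    - [0,0,0,0,45]

```text
clock: 3.35
tool_pos: [0.4787, 0.2274, 0.1667]
ee_rot: [2.213, 2.225, 0.007]
ft_force: [0.7, -0.2, -0.1]
grip_width: 0.045
```

```bash
python3 -c "
from h import *
st();c=cam('wrist','w2')"
```

```text
t 3.35 p [0.4787 0.2274 0.1667] yaw 0.31 f [ 0.7 -0.2 -0.1] w 0.045 q [ 0.35 -0.03  1.75 -0.    1.42  0.34]
```

View pics/w2.png

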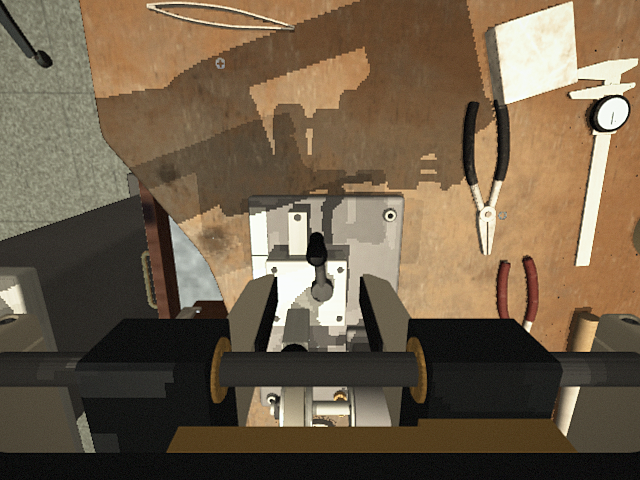

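Run:
```python
from h import *
c=cam('wrist');P=cloud(c);x,y,z=P[...,0],P[...,1],P[...,2]
for nm,b in(('griptop',(.45,.51,.19,.25,.108,.121)),('grip',(.45,.51,.19,.25,.085,.11)),('knobtop',(.43,.49,.115,.165,.1245,.131)),('plate',(.38,.6,.18,.3,.010,.0165))):
    m=(x>b[0])&(x<b[1])&(y>b[2])&(y<b[3])&(z>b[4])&(z<b[5])
    if m.sum(): Q=P[m];print(nm,m.sum(),Q.mean(0).round(4),np.percentile(Q,3,0).round(4),np.percentile(Q,97,0).round(4))
f=lambda u,v:plane(c,u,v,.014)
v=f(403,196)-f(250,196.5);print(np.degrees(np.arctan2(v[1],v[0])),v)
```

```text
griptop 368 [0.4774 0.228  0.1148] [0.4706 0.221  0.1097] [0.4841 0.2337 0.1172]
grip 137 [0.4774 0.2322 0.0998] [0.4709 0.2286 0.0869] [0.4836 0.234  0.1094]
plate 8109 [0.4926 0.2212 0.0145] [0.4142 0.1842 0.0125] [0.5599 0.2504 0.016 ]
0.4539836332194221 [0.14956972 0.00118514 0.        ]
```

Emit:
jog_arm:
  targets:
    - [-0.05,-0.05,1,0,45]
    - [0,0,1,0,45]
    - [0,0,1,0,45]
    - [0,0,0.5,0,45]
    - [0,0,0,0,5]
    - [0,0,0,0,5]
    - [0,0,0,0,5]
  grip_force: 12

```text
clock: 4.32
tool_pos: [0.4857, 0.2288, 0.0899]
ee_rot: [2.206, 2.221, 0.033]
ft_force: [-4.6, 0.8, -3.4]
grip_width: 0.0194
```

```bash
python3 -c "
from h import *
st()"
```

```text
t 4.325 p [0.4857 0.2288 0.0899] yaw 0.39 f [-4.6  0.8 -3.4] w 0.0194 q [ 0.35  0.04  1.83 -0.    1.25  0.34]
```

Run:
```python
from h import *
o=st();print(R.from_rotvec(o['ee_rot']).as_matrix().round(3),o['torque'])
c=cam('wrist','w3');s=cam('scene');d=cam('side')
a=s['color'][150:290,210:380,::-1];b=d['color'][130:290,240:380,::-1]
cv2.imwrite('pics/s3.png',np.hstack([cv2.resize(a,(400,330)),cv2.resize(b,(400,330))]))
```

```text
t 4.325 p [0.4857 0.2288 0.0899] yaw 0.39 f [-4.6  0.8 -3.4] w 0.0194 q [ 0.35  0.04  1.83 -0.    1.25  0.34]
[[-0.007  1.     0.023]
 [ 1.     0.007  0.007]
 [ 0.007  0.023 -1.   ]] [ 0.07991121  1.13363783 -0.08588036]
```

View pics/w3.png

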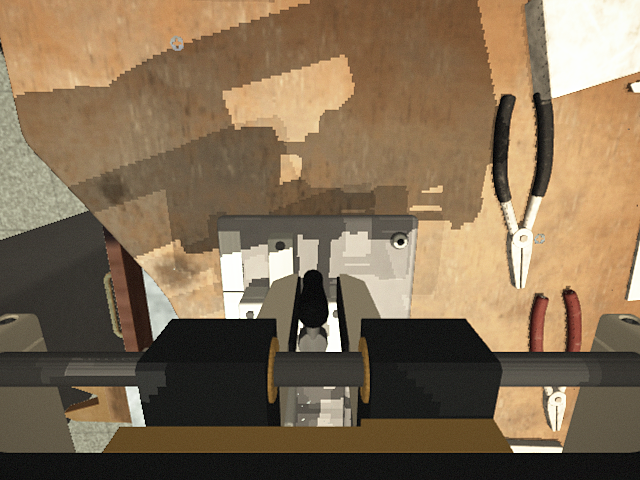

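View pics/s3.png

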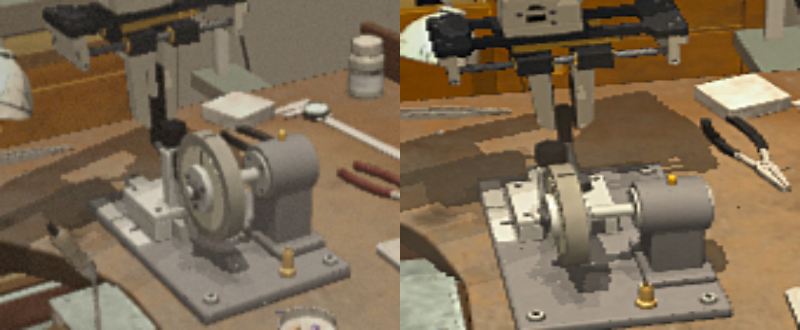

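Emit:
jog_arm:
  targets:
    - [0,-0.2,0.1,0,5]
    - [0,-0.1,0.1,0,5]
    - [0,0,0,0,5]
  grip_force: 15

```text
clock: 4.85
tool_pos: [0.4811, 0.2291, 0.0898]
ee_rot: [2.202, 2.219, 0.041]
ft_force: [1.0, -2.2, -9.8]
grip_width: 0.0146
```

```bash
python3 -c "
from h import *
st();c=cam('wrist');P=cloud(c);x,y,z=P[...,0],P[...,1],P[...,2];g=c['color'].max(-1)
m=(x>.44)&(x<.52)&(y>.19)&(y<.25)&(z>.11)&(z<.119)&(g<60);print(P[m].mean(0),m.sum())
"
```

```text
t 4.85 p [0.4811 0.2291 0.0898] yaw 0.44 f [ 1.  -2.2 -9.8] w 0.0146 q [ 0.35  0.02  1.85 -0.    1.24  0.34]
[0.48006228 0.22949958 0.11497526] 804
```

Emit:
jog_arm:
  targets:
    - [-0.01,-0.23,0,-1,5]
    - [-0.01,-0.23,0,-1,5]
    - [-0.01,-0.23,0,-1,5]
    - [-0.01,-0.23,0,-1,5]

```text
clock: 5.4
tool_pos: [0.459, 0.2241, 0.0895]
ee_rot: [1.675, 2.633, 0.036]
ft_force: [-0.1, -1.0, -1.2]
grip_width: 0.015
```

```bash
python3 -c "
from h import *
st()"
```

```text
t 5.4 p [0.459  0.2241 0.0895] yaw 25.08 f [-0.1 -1.  -1.2] w 0.015 q [ 0.36 -0.04  1.91 -0.    1.24 -0.08]
```

Emit:
jog_arm:
  targets:
    - [-0.01,-0.23,0,-1,5]
    - [-0.01,-0.23,0,-1,5]
    - [-0.01,-0.23,0,-1,5]
    - [-0.01,-0.23,0,-1,5]
    - [-0.01,-0.23,0,-1,5]
    - [-0.01,-0.23,0,-1,5]
    - [-0.01,-0.23,0,-1,5]

```text
clock: 6.28
tool_pos: [0.4299, 0.1946, 0.0895]
ee_rot: [0.583, 3.061, 0.019]
ft_force: [0.4, -0.4, -2.1]
grip_width: 0.0145
```

```bash
python3 -c "
from h import *
st()"
```

```text
t 6.275 p [0.4299 0.1946 0.0895] yaw 68.46 f [ 0.4 -0.4 -2.1] w 0.0145 q [ 0.32 -0.15  2.01 -0.    1.25 -0.88]
```

Emit:
jog_arm:
  targets:
    - [-0.01,-0.23,0,-1,5]
    - [-0.01,-0.23,0,-1,5]
    - [-0.01,-0.23,0,-1,5]
    - [0,0,0,0,40]
    - [0,0,0,0,40]
    - [0,0,-1,0,40]
    - [0,0,-1,0,40]
    - [0,0,-1,0,40]

```text
clock: 7.28
tool_pos: [0.4227, 0.178, 0.1654]
ee_rot: [0.094, 3.116, 0.016]
ft_force: [0.9, -0.4, 0.1]
grip_width: 0.04
```

Run:
```python
from h import *
st();c=cam('wrist','w4');s=cam('scene');d=cam('side')
a=s['color'][150:290,210:380,::-1];b=d['color'][130:290,240:380,::-1]
cv2.imwrite('pics/s4.png',np.hstack([cv2.resize(a,(400,330)),cv2.resize(b,(400,330))]))
```

```text
t 7.275 p [0.4227 0.178  0.1654] yaw 86.55 f [ 0.9 -0.4  0.1] w 0.04 q [ 0.29 -0.26  1.96  0.    1.42 -1.23]
```

View pics/w4.png

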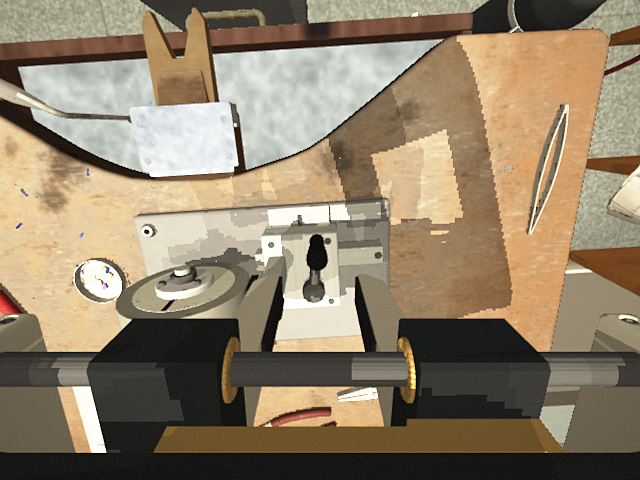

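View pics/s4.png

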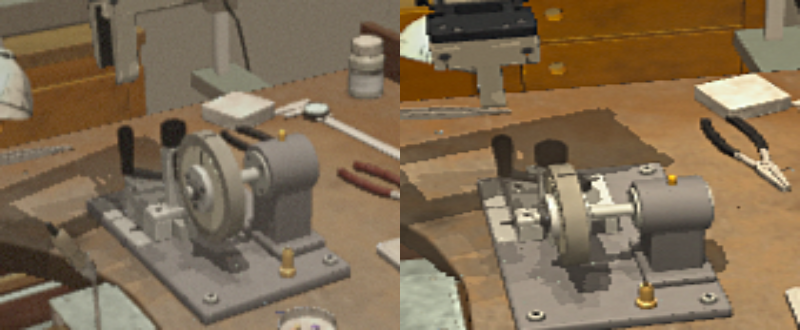

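Run:
```python
from h import *
st();rows([[.0047,-.005,0]]*8,1)
```

```text
t 7.425 p [0.4241 0.1783 0.1661] yaw 86.6 f [-0.2 -1.  -0.1] w 0.0401 q [ 0.28 -0.26  1.96  0.    1.41 -1.23]
[-0.2, -0.19, -0.0, 1.0]
[-0.22, -0.17, -0.0, 1.0]
[-0.23, -0.14, -0.0, 1.0]
[-0.25, -0.12, -0.0, 1.0]
[-0.26, -0.09, -0.0, 1.0]
[-0.27, -0.06, -0.0, 1.0]
[-0.27, -0.04, -0.0, 1.0]
[-0.27, -0.01, -0.0, 1.0]
```

Emit:
jog_arm:
  targets:
    - [-0.2,-0.19,0,1,50]
    - [-0.22,-0.17,0,1,50]
    - [-0.23,-0.14,0,1,50]
    - [-0.25,-0.12,0,1,50]
    - [-0.26,-0.09,0,1,50]
    - [-0.27,-0.06,0,1,50]
    - [-0.27,-0.04,0,1,50]
    - [-0.27,-0.01,0,1,50]

```text
clock: 8.43
tool_pos: [0.4567, 0.1368, 0.1539]
ee_rot: [1.405, 2.8, 0.021]
ft_force: [-0.4, 0.7, 1.0]
grip_width: 0.05
```

Emit:
jog_arm:
  targets:
    - [0,0,0,1,50]
    - [0,0,0,1,50]
    - [0,0,0,1,50]
    - [0,0,0,1,50]
    - [0,0,0,1,50]
    - [0,0,0,1,50]

```text
clock: 9.18
tool_pos: [0.4524, 0.1362, 0.1433]
ee_rot: [-2.236, -2.202, -0.008]
ft_force: [0.7, 0.4, -0.4]
grip_width: 0.0498
```

Run:
```python
from h import *
st();c=cam('wrist','w5')
P=cloud(c);x,y,z=P[...,0],P[...,1],P[...,2]
m=(x>.43)&(x<.49)&(y>.115)&(y<.165)&(z>.124)&(z<.131)
print(P[m].mean(0),m.sum())
```

```text
t 9.175 p [0.4524 0.1362 0.1433] yaw -0.89 f [ 0.7  0.4 -0.4] w 0.0498 q [ 0.18 -0.18  1.93  0.01  1.39  0.19]
[0.45968288 0.14074057 0.12717405] 1107
```

View pics/w5.png

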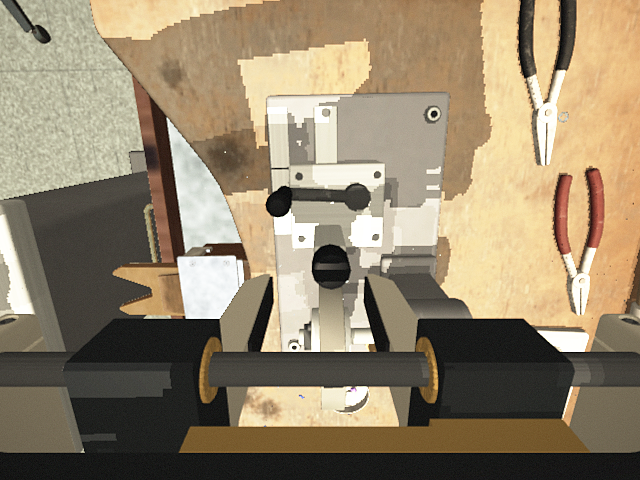

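Emit:
jog_arm:
  targets:
    - [0.15,0.3,0,0,50]
    - [0,0,0.9,0,50]
    - [0,0,0.8,0,50]
    - [0,0,0,0,10]
    - [0,0,0,0,10]
    - [0,0,0,0,10]
  grip_force: 25

```text
clock: 9.98
tool_pos: [0.4608, 0.1411, 0.098]
ee_rot: [-2.232, -2.204, -0.006]
ft_force: [-17.5, -0.2, 1.2]
grip_width: 0.0248
```

```bash
python3 -c "
from h import *
st()"
```

```text
t 9.975 p [0.4608 0.1411 0.098 ] yaw -0.73 f [-17.5  -0.2   1.2] w 0.0248 q [ 0.19 -0.1   1.95  0.01  1.29  0.2 ]
```

Emit:
jog_arm:
  targets:
    - [0,-0.05,0,0,10]
    - [0.3,0,0,0,10]
    - [0.3,0,0,0,10]
    - [0.3,0,0,0,10]
    - [0,0,0,0,10]

```text
clock: 10.6
tool_pos: [0.46, 0.1614, 0.098]
ee_rot: [-2.235, -2.206, -0.001]
ft_force: [1.1, 4.0, -6.9]
grip_width: 0.0233
```

```bash
python3 -c "
from h import *
st();c=cam('wrist','w6');s=cam('scene');d=cam('side')
a=s['color'][150:290,210:380,::-1];b=d['color'][130:290,240:380,::-1]
cv2.imwrite('pics/s6.png',np.hstack([cv2.resize(a,(400,330),interpolation=2),cv2.resize(b,(400,330),interpolation=2)]))
"
```

```text
t 10.6 p [0.46   0.1614 0.098 ] yaw -0.75 f [ 1.1  4.  -6.9] w 0.0233 q [ 0.23 -0.08  1.93  0.    1.29  0.24]
```

View pics/w6.png

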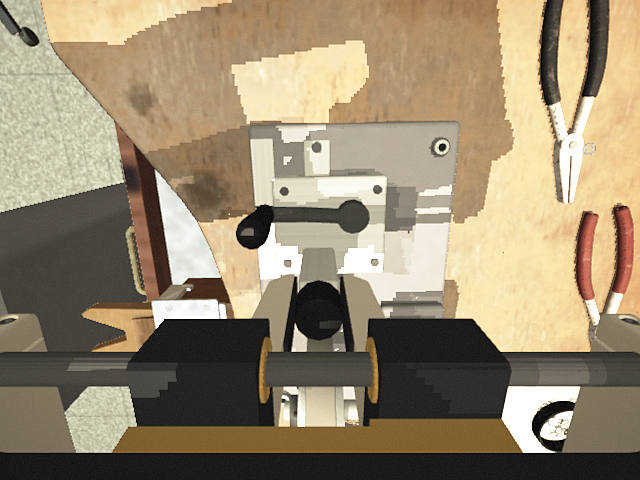

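View pics/s6.png

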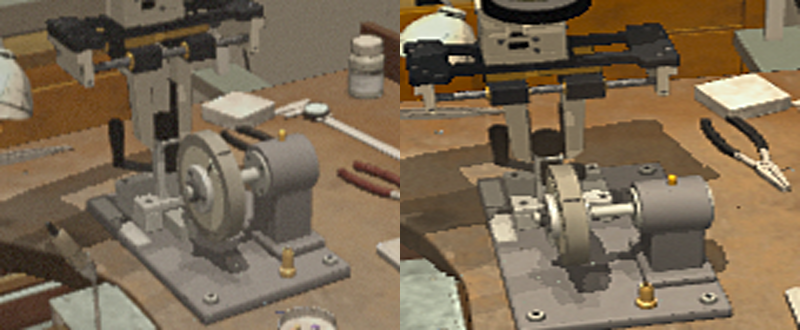

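```bash
cat > zz.py <<'E'
from h import *
import sys
n=sys.argv[1]
s=cam('scene');d=cam('side')
a=s['color'][215:265,240:300,::-1];b=d['color'][205:260,262:312,::-1]
cv2.imwrite('pics/%s.png'%n,np.hstack([cv2.resize(a,(390,400),interpolation=2),cv2.resize(b,(390,400),interpolation=2)]))
st()
E
python3 zz.py z6
```

```text
t 10.85 p [0.46   0.1614 0.098 ] yaw -0.77 f [ 0.8  5.1 -6.2] w 0.0237 q [ 0.23 -0.08  1.93  0.    1.29  0.24]
```

View pics/z6.png

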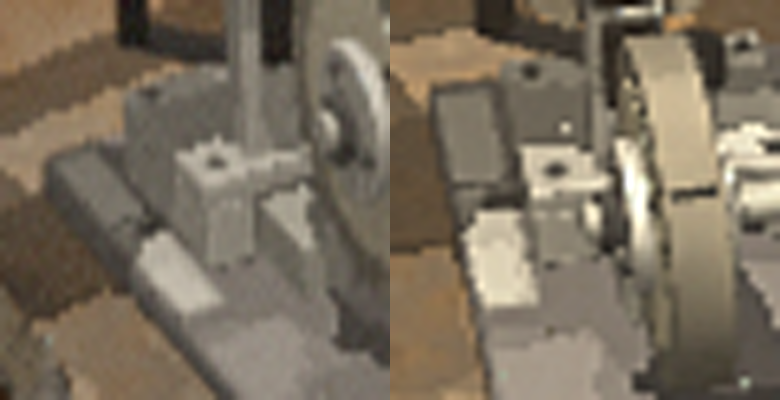

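```bash
cat > cc.py <<'E'
from h import *
import copy
o=ctrl.get_obs();c=cam('wrist')
T=R.from_rotvec(o['ee_rot']).as_matrix();M,f,e=geo(c)
Mc=T.T@M;ec=T.T@(e-o['tool_pos'])
def at(p,rv):
    T=R.from_rotvec(rv).as_matrix();k=dict(c);k['orientation']=T@Mc;k['eye']=np.array(p)+T@ec;return k
E
python3 - <<'E'
from cc import *
k5=at([0.4524,0.1362,0.1433],[-2.236,-2.202,-.008]);k1=at([0.4237,0.153,0.2659],[1.931,2.474,.004])
L=lambda k,u,v,z:plane(k,u,v,z).round(4)
print('w1 holes',[L(k1,270+a/2.5,110+b/2.5,.044) for a,b in((167,177),(294,209),(139,282),(262,311))],'w1 line',L(k1,270+122/2.5,110+153/2.5,.0145),'fl',L(k1,327.2,121.6,.014))
print('w5 holes',[L(k5,*p,.044) for p in((299,176),(375,174),(302,239),(375,237))],'line',L(k5,279,168,.0145),'fl',L(k5,267,96,.014))
print('w6 holes',[L(c,*p,.044) for p in((284,191),(377,189),(288,263),(374,262))],'fl',L(c,250,123,.014),'bl',L(c,459,123,.014))
# line visible now?
cv2.imwrite('pics/w6z.png',cv2.resize(c['color'][110:310,225:325,::-1],None,fx=3,fy=3,interpolation=2))
E
```

```text
w1 holes [array([0.4379, 0.1874, 0.044 ]), array([0.5001, 0.1875, 0.044 ]), array([0.4379, 0.1351, 0.044 ]), array([0.5002, 0.1355, 0.044 ])] w1 line [0.4158 0.19   0.0145] fl [0.4112 0.2492 0.014 ]
w5 holes [array([0.4375, 0.1875, 0.044 ]), array([0.498 , 0.1882, 0.044 ]), array([0.4384, 0.1349, 0.044 ]), array([0.4999, 0.1357, 0.044 ])] line [0.4184 0.1914 0.0145] fl [0.4113 0.2502 0.014 ]
w6 holes [array([0.4372, 0.2078, 0.044 ]), array([0.4995, 0.2084, 0.044 ]), array([0.4379, 0.1561, 0.044 ]), array([0.4994, 0.1561, 0.044 ])] fl [0.4117 0.2522 0.014 ] bl [0.5617 0.2503 0.014 ]
```

View pics/w6z.png

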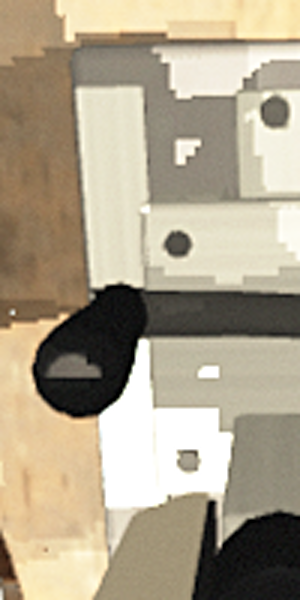

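Emit:
jog_arm:
  targets:
    - [0.2,0,0,0,10]
    - [0.17,0,0,0,10]
    - [0,0,0,0,10]

```text
clock: 11.28
tool_pos: [0.46, 0.1689, 0.098]
ee_rot: [2.237, 2.205, -0.003]
ft_force: [0.4, 2.0, -4.1]
grip_width: 0.0236
```

```bash
python3 zz.py z7
```

```text
t 11.375 p [0.46   0.1689 0.098 ] yaw -0.82 f [-0.1  0.3 -3.9] w 0.0235 q [ 0.25 -0.07  1.92 -0.    1.29  0.26]
```

View pics/z7.png

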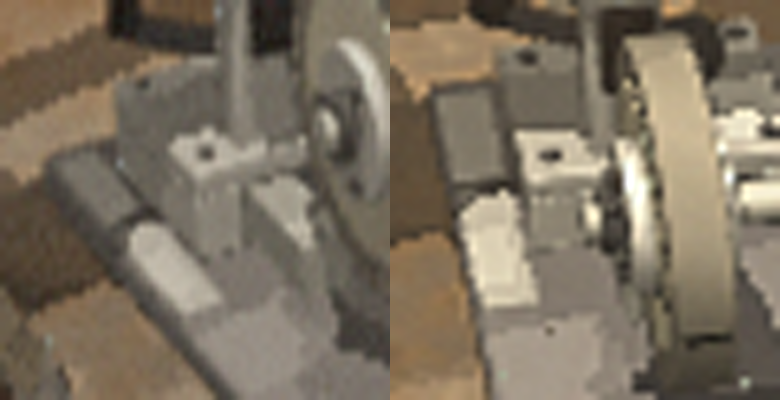

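Run:
```python
from cc import *
cv2.imwrite('pics/w7.png',c['color'][:,:,::-1])
a=c['color'][100:320,220:390,::-1]
cv2.imwrite('pics/w7z.png',cv2.resize(cv2.convertScaleAbs(a,alpha=1.2),None,fx=2.7,fy=2.7,interpolation=2))
```

```text
(no output)
```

View pics/w7z.png

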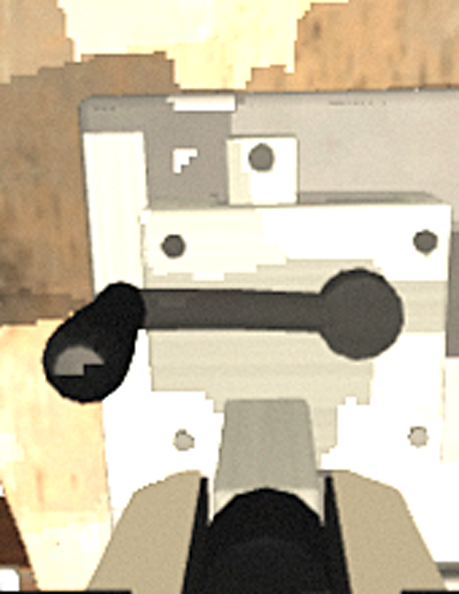

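Run:
```python
from cc import *
st()
print([plane(c,220+a/2.7,100+b/2.7,.044).round(4) for a,b in((174,246),(425,242),(183,441),(418,437))],plane(c,220+81/2.7,100+97/2.7,.014))
```

```text
t 11.475 p [0.46   0.1689 0.098 ] yaw -0.82 f [ 0.6  0.2 -3.8] w 0.0232 q [ 0.25 -0.07  1.92 -0.    1.29  0.26]
[array([0.4375, 0.2151, 0.044 ]), array([0.4997, 0.2153, 0.044 ]), array([0.4376, 0.1631, 0.044 ]), array([0.4998, 0.1635, 0.044 ])] [0.41111675 0.25058656 0.014     ]
```

Emit:
jog_arm:
  targets:
    - [0.07,0,0,0,10]
    - [0,0,0,0,10]
    - [0,0,0,0,50]
    - [0,0,0,0,50]
    - [0,0,-1,0,50]
    - [0,0,-1,0,50]
    - [0,0,-1,0,50]

```text
clock: 12.35
tool_pos: [0.4598, 0.1711, 0.1748]
ee_rot: [-2.237, -2.205, 0.003]
ft_force: [0.1, 0.2, 1.1]
grip_width: 0.0501
```

```bash
python3 - <<'E'
from cc import *
st()
a=c['color'][100:320,220:390,::-1]
cv2.imwrite('pics/w8.png',c['color'][:,:,::-1])
E
python3 zz.py z8
```

```text
t 12.4 p [0.4618 0.1717 0.179 ] yaw -0.82 f [1.8 0.3 2.7] w 0.05 q [ 0.25 -0.15  1.84 -0.    1.45  0.27]
t 12.5 p [0.4611 0.1714 0.1756] yaw -0.82 f [-0.9 -0.1  0.1] w 0.05 q [ 0.25 -0.14  1.84 -0.    1.44  0.27]
```

View pics/w8.png

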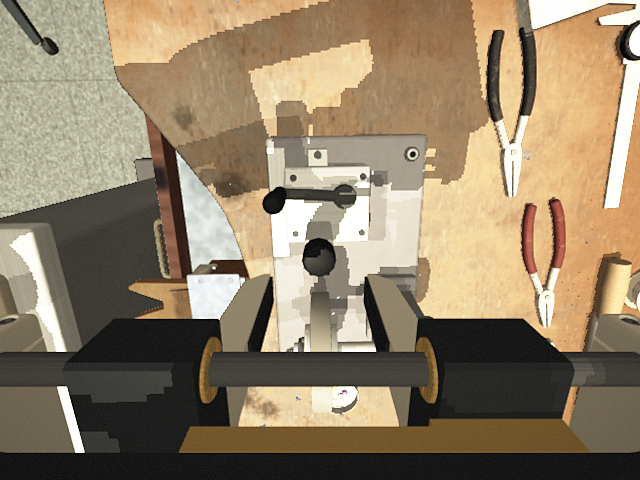

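View pics/z8.png

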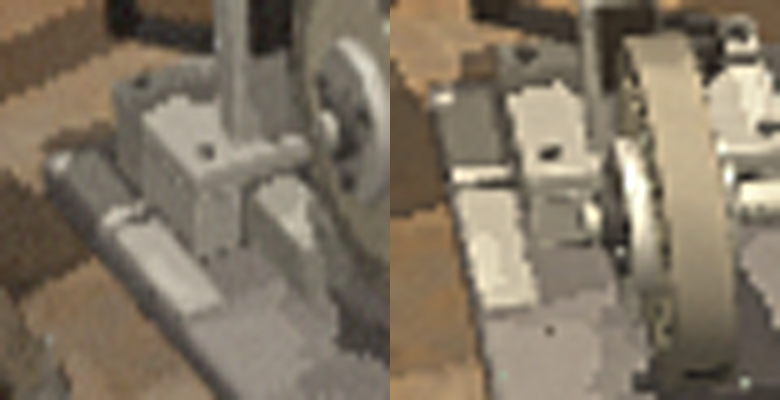

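Run:
```python
from h import *
s=cam('scene');d=cam('side')
a=s['color'][235:257,246:272,::-1];b=d['color'][215:245,266:296,::-1]
cv2.imwrite('pics/z9.png',np.hstack([cv2.resize(a,(400,400),interpolation=0),cv2.resize(b,(400,400),interpolation=0)]))
# predicted positions of line centre-line points along y=const
for c in(s,d):print([np.round(proj(c,[x,.1905,.0145]),1) for x in(.405,.415,.425,.435)])
```

```text
[array([253.6, 244.2]), array([257.6, 243.1]), array([261.5, 242. ]), array([265.4, 241. ])]
[array([266.5, 230.3]), array([270.9, 229.7]), array([275.3, 229.2]), array([279.6, 228.6])]
```

View pics/z9.png

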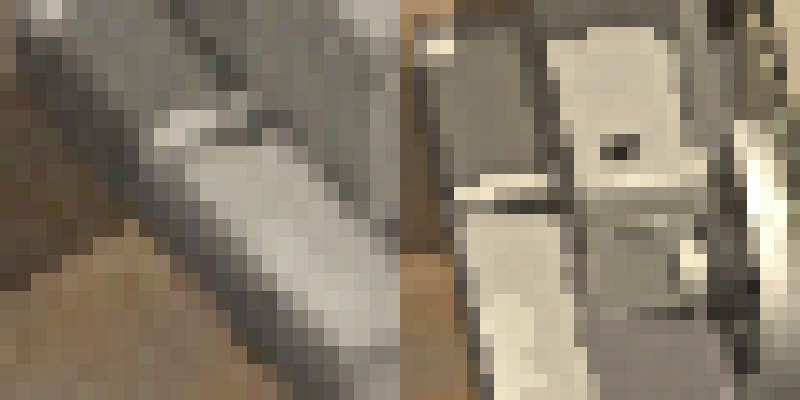

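Run:
```python
from h import *
o=st();c=cam('wrist');P=cloud(c);x,y,z=P[...,0],P[...,1],P[...,2]
m=(x>.39)&(x<.46)&(y>.17)&(y<.24)&(z>.112)&(z<.12);Q=P[m];print(Q.mean(0),m.sum(),np.percentile(Q,[3,97],0).round(4))
# circle from 3 tcp pts
A=np.array([[.4811,.2291],[.459,.2241],[.4299,.1946]])
B=np.c_[2*A,np.ones(3)];s=np.linalg.solve(B,(A**2).sum(1));print('hinge old',s[:2],np.sqrt(s[2]+s[:2]@s[:2]))
rows([[-.0060,.0056,0]]*6,-1)
```

```text
t 12.6 p [0.4595 0.1709 0.1731] yaw -0.82 f [-0.1 -0.2 -0.1] w 0.05 q [ 0.25 -0.14  1.84 -0.    1.44  0.27]
[0.43154333 0.20401242 0.11539726] 408 [[0.4219 0.177  0.1125]
 [0.4574 0.2135 0.1181]]
hinge old [0.48242867 0.1718863 ] 0.05722912588407574
[0.22, -0.24, -0.0, -1.0]
[0.24, -0.22, -0.0, -1.0]
[0.27, -0.19, -0.0, -1.0]
[0.28, -0.16, -0.0, -1.0]
[0.3, -0.13, -0.0, -1.0]
[0.31, -0.1, -0.0, -1.0]
```

Emit:
jog_arm:
  targets:
    - [0.22,-0.24,-0.08,-1,45]
    - [0.24,-0.22,-0.08,-1,45]
    - [0.27,-0.19,-0.08,-1,45]
    - [0.28,-0.16,-0.08,-1,45]
    - [0.3,-0.13,-0.08,-1,45]
    - [0.31,-0.1,0,-1,45]
    - [0,0,0,-1,45]
    - [0,0,0,-1,45]

```text
clock: 13.65
tool_pos: [0.4159, 0.2032, 0.1711]
ee_rot: [-1.102, -2.924, 0.022]
ft_force: [1.0, -1.3, 0.2]
grip_width: 0.0451
```

Emit:
jog_arm:
  targets:
    - [0,0,0,-1,40]
    - [0,0,0,-1,40]
    - [0,0,0,-1,40]
    - [0,0,0,-1,40]
    - [0,0,0,-1,40]
    - [0,0,0,-0.7,40]

```text
clock: 14.4
tool_pos: [0.4109, 0.2016, 0.162]
ee_rot: [-0.16, -3.104, 0.021]
ft_force: [-0.8, 0.1, 0.7]
grip_width: 0.0401
```

Run:
```python
from h import *
o=st();c=cam('wrist','w10');P=cloud(c);x,y,z=P[...,0],P[...,1],P[...,2];g=c['color'].max(-1)
m=(x>.39)&(x<.45)&(y>.17)&(y<.24)&(z>.111)&(z<.119);Q=P[m];print(Q.mean(0),m.sum(),np.percentile(Q,[3,97],0).round(4))
```

```text
t 14.4 p [0.4109 0.2016 0.162 ] yaw 84.12 f [-0.8  0.1  0.7] w 0.0401 q [ 0.34 -0.19  1.91  0.    1.46 -1.12]
[0.4285567  0.20392401 0.11520045] 381 [[0.4207 0.1721 0.1117]
 [0.4489 0.2138 0.1179]]
```

View pics/w10.png

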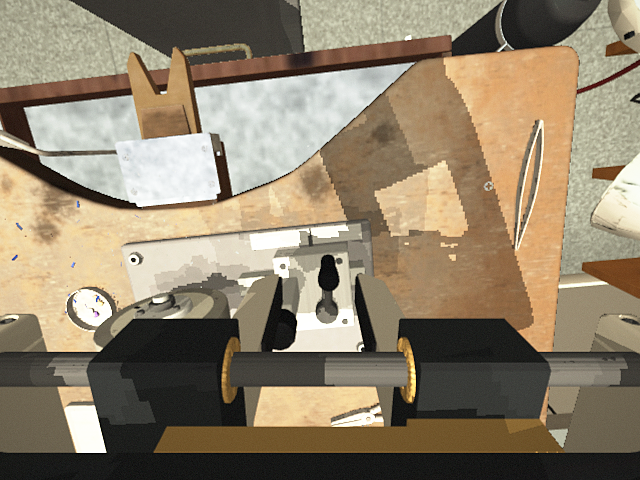

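Run:
```python
from h import *
a=cv2.imread('pics/w10.png')[215:325,235:385]
cv2.imwrite('pics/w10z.png',cv2.resize(a,None,fx=5,fy=5,interpolation=2))
c=cam('wrist');P=cloud(c);x,y,z=P[...,0],P[...,1],P[...,2]
m=(x>.41)&(x<.445)&(y>.19)&(y<.23)&(z>.111)&(z<.119);Q=P[m];print(Q.mean(0),m.sum(),np.percentile(Q,[3,97],0).round(4))
```

```text
[0.42626648 0.2074061  0.11515857] 348 [[0.4206 0.2008 0.1117]
 [0.4328 0.2139 0.1174]]
```

View pics/w10z.png

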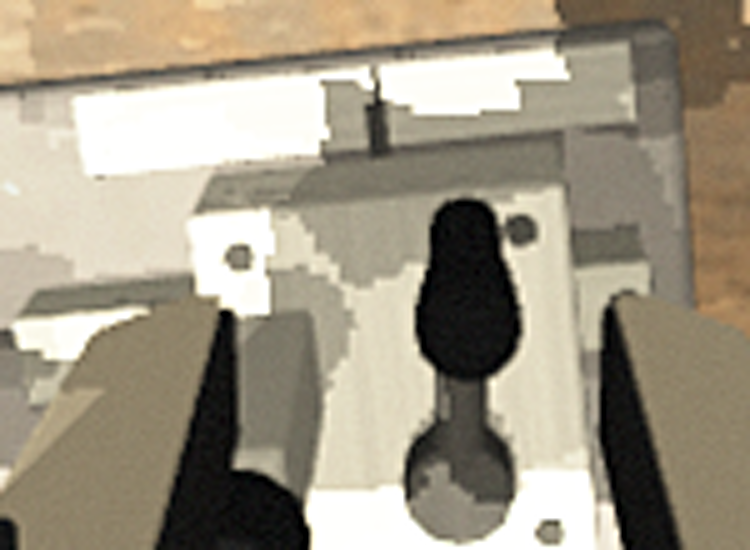

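Emit:
jog_arm:
  targets:
    - [-0.61,0.27,0,0,40]
    - [0,0,1,0,40]
    - [0,0,1,0,40]
    - [0,0,0.95,0,40]
    - [0,0,0,0,5]
    - [0,0,0,0,5]
    - [0,0,0,0,5]
  grip_force: 12

```text
clock: 15.38
tool_pos: [0.4234, 0.2057, 0.084]
ee_rot: [-0.181, -3.099, 0.023]
ft_force: [0.8, 1.4, -3.0]
grip_width: 0.0153
```

```bash
python3 -c "
from h import *
st()"
```

```text
t 15.375 p [0.4234 0.2057 0.084 ] yaw 83.32 f [ 0.8  1.4 -3. ] w 0.0153 q [ 0.34 -0.07  1.95  0.    1.31 -1.11]
```

Emit:
jog_arm:
  targets:
    - [-0.01,0.235,0,1,5]
    - [-0.01,0.235,0,1,5]
    - [-0.01,0.235,0,1,5]
    - [-0.01,0.235,0,1,5]
    - [-0.01,0.235,0,1,5]
    - [-0.01,0.235,0,1,5]
    - [-0.01,0.235,0,1,5]

```text
clock: 16.25
tool_pos: [0.4422, 0.2439, 0.084]
ee_rot: [-1.318, -2.819, 0.037]
ft_force: [0.9, 0.0, -4.7]
grip_width: 0.015
```

Run:
```python
from h import *
o=st();p=o['tool_pos'];v=p[:2]-[.4824,.2016];print(np.hypot(*v),np.degrees(np.arctan2(v[1],v[0]))-90)
c=cam('wrist','w11')
cv2.imwrite('pics/w11z.png',cv2.resize(c['color'][150:330,200:400,::-1],None,fx=3,fy=3,interpolation=2))
```

```text
t 16.25 p [0.4422 0.2439 0.084 ] yaw 39.89 f [ 0.9  0.  -4.7] w 0.015 q [ 0.4   0.02  1.86  0.01  1.3  -0.3 ]
0.05834913070676996 43.5527563929933
```

View pics/w11z.png

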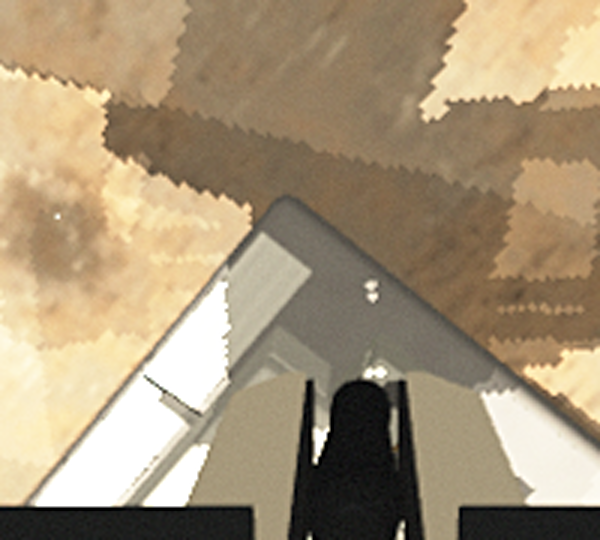

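Emit:
jog_arm:
  targets:
    - [-0.01,0.235,0,1,5]
    - [-0.01,0.235,0,1,5]
    - [-0.01,0.235,0,1,5]
    - [-0.01,0.235,0,1,5]
    - [-0.01,0.235,0,1,5]
    - [-0.01,0.235,0,0.9,5]
  grip_force: 15

```text
clock: 17.05
tool_pos: [0.4754, 0.259, 0.0839]
ee_rot: [-2.134, -2.275, 0.044]
ft_force: [-2.0, 1.5, -3.9]
grip_width: 0.0148
```

Run:
```python
from h import *
o=st();p=o['tool_pos'];v=p[:2]-[.4824,.2016];print(np.hypot(*v),np.degrees(np.arctan2(v[1],v[0]))-90)
```

```text
t 17.05 p [0.4754 0.259  0.0839] yaw 3.67 f [-2.   1.5 -3.9] w 0.0148 q [0.4  0.11 1.76 0.01 1.3  0.33]
0.05779298274762769 6.950115069447094
```

Emit:
jog_arm:
  targets:
    - [-0.01,0.25,0,0.3,5]
    - [0,0.25,0,0,5]
    - [0,0.2,0,0,5]
  grip_force: 20

```text
clock: 17.42
tool_pos: [0.4834, 0.2602, 0.0832]
ee_rot: [-2.153, -2.237, 0.069]
ft_force: [-31.3, -1.7, 19.8]
grip_width: 0.0151
```

Run:
```python
from h import *
o=st();p=o['tool_pos'];v=p[:2]-[.4824,.2016];print(np.hypot(*v),np.degrees(np.arctan2(v[1],v[0]))-90)
```

```text
t 17.425 p [0.4834 0.2602 0.0832] yaw 2.19 f [-31.3  -1.7  19.8] w 0.0151 q [0.39 0.15 1.72 0.02 1.33 0.35]
0.05859008094382966 -0.9300234530129643
```

Emit:
jog_arm:
  targets:
    - [0,-0.02,0,0,40]
    - [0,0,0,0,40]
    - [0,0,-1,0,40]
    - [0,0,-1,0,40]
    - [0,0,-1,0,40]
    - [-0.5,0,-0.8,0,36]
    - [-1,0,0,0,36]
    - [-1,0,0,0,36]

```text
clock: 18.42
tool_pos: [0.4955, 0.196, 0.1861]
ee_rot: [-2.145, -2.254, 0.058]
ft_force: [0.0, -0.5, 0.3]
grip_width: 0.0361
```

Run:
```python
from h import *
o=st();print(R.from_rotvec(o['ee_rot']).as_matrix().round(3))
c=cam('wrist','w12');s=cam('scene');
cv2.imwrite('pics/s12.png',cv2.resize(s['color'][180:290,235:375,::-1],(763,600),interpolation=2))
```

```text
t 18.425 p [0.4955 0.196  0.1861] yaw 2.84 f [ 0.  -0.5  0.3] w 0.0361 q [0.28 0.01 1.67 0.01 1.5  0.23]
[[-0.05   0.998 -0.048]
 [ 0.999  0.049 -0.007]
 [-0.004 -0.048 -0.999]]
```

View pics/w12.png

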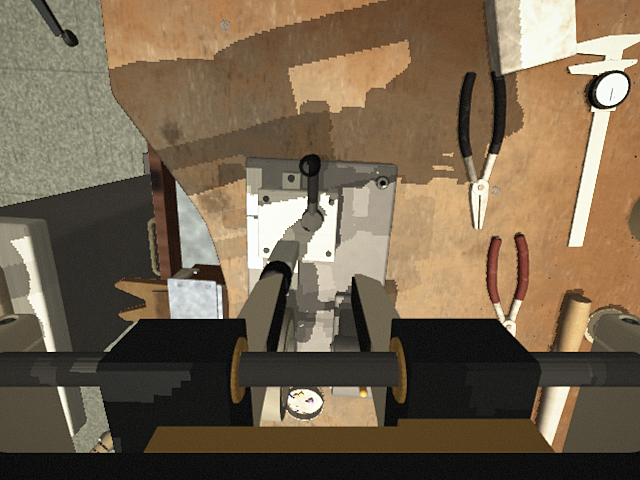

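View pics/s12.png

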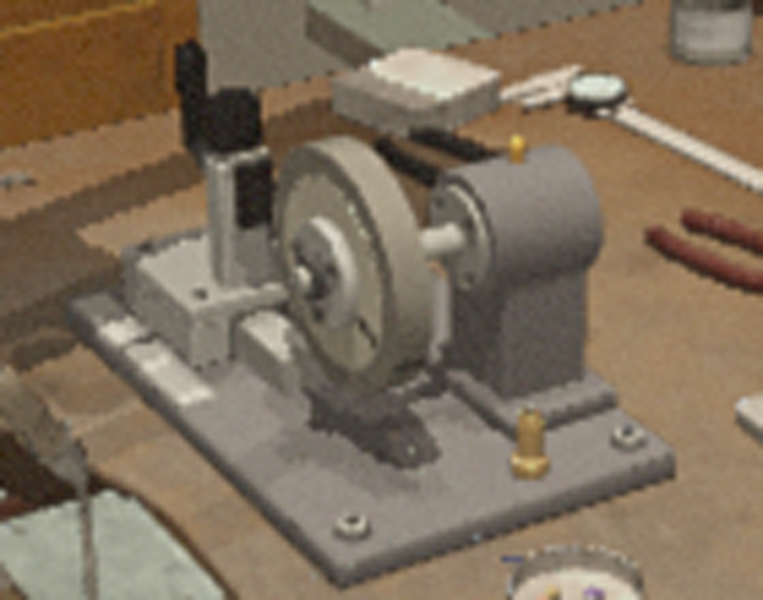

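```bash
cat >> h.py <<'E'
W=np.array([.4598,.072,.09])
def face(c,u,v,x=None):
    e,d=ray(c,u,v); x=W[0]-.008 if x is None else x
    return e+d*(x-e[0])/d[0]
def ang(c,u,v):
    p=face(c,u,v); return p.round(4),np.degrees(np.arctan2(-(p[1]-W[1]),p[2]-W[2])).round(1),np.hypot(p[1]-W[1],p[2]-W[2]).round(4)
E
python3 - <<'E'
from h import *
s=cam('scene','s13');d=cam('side','d13')
print('now',ang(s,235+367/5.45,180+333/5.45))
print('init',ang(s,230+327/5,180+185/5))
print('axle end',face(s,235+303/5.45,180+281/5.45,W[0]-.024), 'flange?',face(s,235+345/5.45,180+265/5.45,W[0]-.014))
# where should axle & face ring project
for nm,c in(('scene',s),('side',d)):
    print(nm,'axle end',np.round(proj(c,W+[-.024,0,0]),1),'W',np.round(proj(c,W),1))
a=s['color'][195:260,275:325,::-1].copy();k=11
a=cv2.resize(a,None,fx=k,fy=k*.84,interpolation=0)
for t in range(0,360,15):
    for r in(.05,.0305):
        u,v=proj(s,[W[0]-.008,W[1]-r*np.sin(np.radians(t)),W[2]+r*np.cos(np.radians(t))])
        cv2.circle(a,(int((u+.5-275)*k),int((v+.5-195)*k*.84)),2,(0,0,255) if t else (255,0,0),-1)
cv2.imwrite('pics/s13z.png',a)
E
```

```text
now (array([0.4518, 0.0406, 0.0769]), np.float64(112.7), np.float64(0.034))
init (array([0.4518, 0.0676, 0.1208]), np.float64(8.2), np.float64(0.0311))
axle end [0.4358     0.06047465 0.09461969] flange? [0.4458     0.04523882 0.10513289]
scene axle end [288.1 231.4] W [298.2 228.7]
side axle end [285.5 234.1] W [297.2 232.6]
```

View pics/s13z.png

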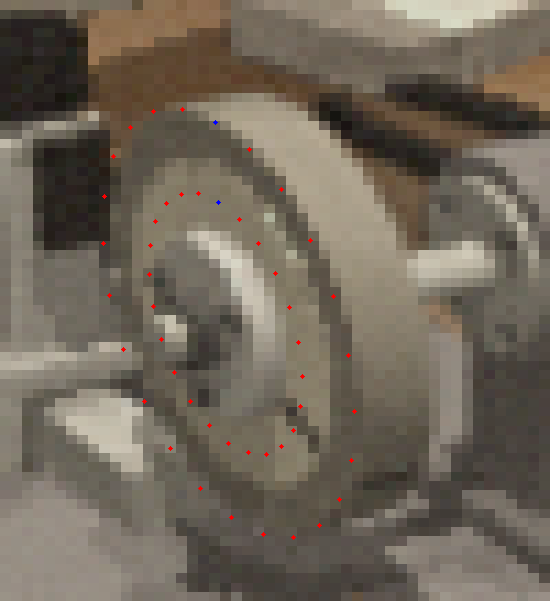

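```bash
cat >> h.py <<'E'
OFF=(2.1,-1.2)
def sang(c,u,v): return ang(c,u-OFF[0],v-OFF[1])
E
python3 - <<'E'
from h import *
s=cam('scene')
print('now',sang(s,301.9,240.8),sang(s,275+288/11-.5,195+408/9.24-.5),sang(s,275+315/11-.5,195+448/9.24-.5))
print('init',sang(s,230+327/5-.4,180+185/5-.4))
E
python3 - <<'E'
import cv2
a=cv2.imread('pics/d13.png')[185:265,275:335];cv2.imwrite('pics/d13z.png',cv2.resize(a,(560,600),interpolation=0,fx=7.5,fy=7.5))
a=cv2.imread('pics/scene0.png')[195:260,275:325];cv2.imwrite('pics/s0z.png',cv2.resize(a,None,fx=11,fy=9.24,interpolation=0))
E
```

```text
now (array([0.4518, 0.0518, 0.0698]), np.float64(135.0), np.float64(0.0286)) (array([0.4518, 0.0568, 0.0725]), np.float64(139.0), np.float64(0.0231)) (array([0.4518, 0.0466, 0.067 ]), np.float64(132.2), np.float64(0.0343))
init (array([0.4518, 0.0789, 0.1145]), np.float64(-15.7), np.float64(0.0255))
```

View pics/d13z.png

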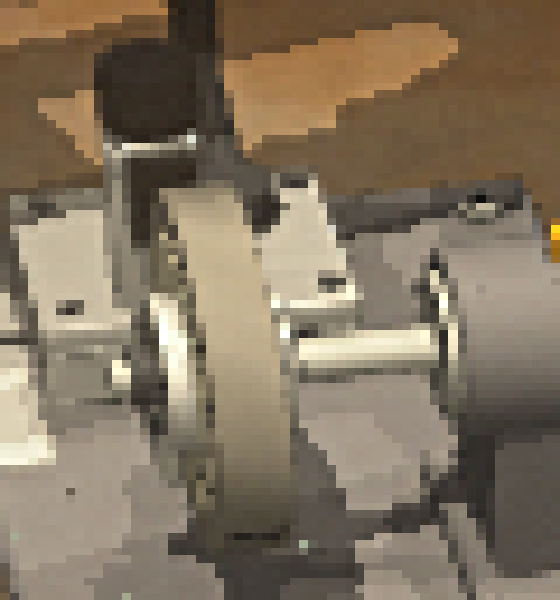

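View pics/s0z.png

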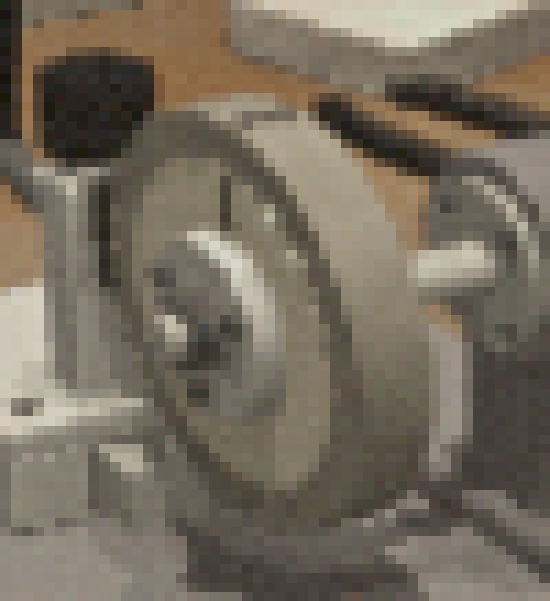

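```bash
cat > ov.py <<'E'
from h import *
def draw(c,a,off,x0,y0,kx,ky):
    for r,xo,col in((.05,-.008,(0,0,255)),(.05,.008,(255,0,0)),(.0305,-.008,(0,255,255)),(.022,-.014,(0,255,0))):
        for t in range(0,360,10):
            u,v=proj(c,[W[0]+xo,W[1]-r*np.sin(np.radians(t)),W[2]+r*np.cos(np.radians(t))])
            cv2.circle(a,(int((u+off[0]+.5-x0)*kx),int((v+off[1]+.5-y0)*ky)),1 if t else 3,col,-1)
if __name__=='__main__':
    s=cam('scene');d=cam('side')
    a=cv2.resize(s['color'][195:260,275:325,::-1].copy(),None,fx=9,fy=9,interpolation=0);draw(s,a,(2.1,-1.2),275,195,9,9)
    b=cv2.resize(d['color'][190:255,280:318,::-1].copy(),None,fx=9,fy=9,interpolation=0);draw(d,b,(0,0),280,190,9,9)
    cv2.imwrite('pics/ov.png',np.hstack([a,b]))
E
python3 ov.py
```

```text
(no output)
```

View pics/ov.png

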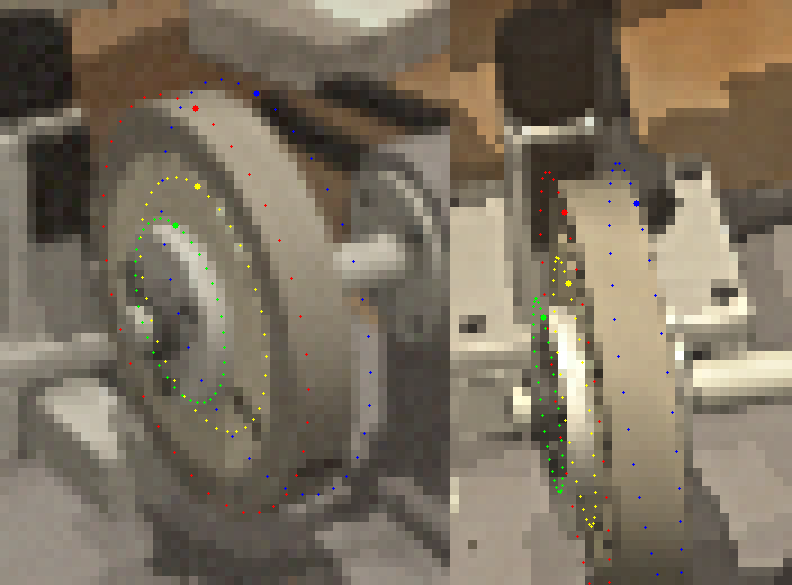

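```bash
cat > fit.py <<'E'
from h import *
from scipy.optimize import least_squares
def cen(img,box):
    x0,y0,x1,y1=box; g=img[y0:y1,x0:x1].mean(-1).astype(float)
    w=np.clip(np.percentile(g,60)-g-8,0,None); v,u=np.mgrid[y0:y1,x0:x1]
    return (u*w).sum()/w.sum(),(v*w).sum()/w.sum(),w.max().round(0)
def P(phi,r,xo):
    t=np.radians(phi);psi=np.radians(.4)
    q=np.array([xo,-r*np.sin(t),r*np.cos(t)])
    return W+[q[0]-psi*q[1],q[1],q[2]]
BAR=(.0305,-.008);RIM=(.05,0.)
E
python3 - <<'E'
from fit import *
s0=cv2.imread('pics/scene0.png');s1=cv2.imread('pics/s13.png');d0=cv2.imread('pics/side0.png');d1=cv2.imread('pics/d13.png')
for nm,im,(x0,y0) in(('s0',s0,(290,204)),('s1',s1,(298,236)),('d0',d0,(290,205)),('d1',d1,(298,248))):
    print(nm,x0,y0);print(im[y0:y0+16,x0:x0+18].mean(-1).astype(int))
E
```

```text
s0 290 204
[[109 105 106 106 102 105 109 107 107 108 103 106 107 106 109 110 104 105]
 [108 103 107 117 119 124 139 141 133 136 113 106 114  96  74  66  86 110]
 [110 121 128 144 144 152 151 148 148 147 120 109 115  74  39  38  57  96]
 [ 89  92  90 106 144 156 133 107 110  98 105 103 151  99  34  38  40  66]
 [ 79  81  81  81  96 114 121 104 145 147 152 148 161 150  89  41  31  44]
 [ 82  84  78  78  81  83 103 147 162 158 160 158 159 164 155  96  34  31]
 [ 83  80  83  79  76  76  83 114 155 164 159 157 156 160 164 157  80  45]
 [ 86  87  86  81  84  79  75  82 111 159 162 157 154 154 160 162 142 109]
 [103 112 107 109 114  88  80  74  90 140 158 154 153 153 156 158 156 141]
 [115 116 105 111 123 105  83  78  73  93 145 153 151 152 151 153 156 156]
 [114 120 117 119 119  74  99  89  78  72  94 152 151 151 152 153 154 154]
 [119 122 118 123 116  66 114 125  87  72  79 131 152 150 149 152 153 154]
 [119 120 121 120 120  63 116 122  97  87  72  89 147 150 148 149 150 149]
 [117 119 117 121 117  67 113 118 121 143  83  79 129 149 152 150 148 150]
 [115 115 115 114 114  60 114 116 126 1
[... 3047 characters left out ...]
 83  82  82  81  79  80]
 [ 69  69  68  70  67  66  60  49  77  82  82  81  82  83  81  83  77  73]
 [ 69  52  31  31  46  38  34  55  73  78  80  81  83  80  81  74  68 155]
 [ 68  58  57  61  57  57  53  65  79 165  92  83  85  82  92 156 156 168]
 [ 58  56  59  56  58  73  83  84  84 107  65  62  74  74  68 143 140 140]
 [ 57  59  61  63  61  65  65  63  60  61  71  73  74  71  66 139 136 134]
 [ 63  60  60  61  64  59  59  57  57  58  61  62  62  60  56  69 119 118]
 [ 58  57  61  62  62  61  62  59  56  56  56  57  57  57  52  67 143 142]
 [122  62  58  64  62  61  60  59  79  81  79  79  79  79  77  68 142 140]
 [133  62  57  62  60  61  60  80  83  82  81  82  82  81  76 137 157 153]]
```

```bash
cat >> fit.py <<'E'
obs0=[('s',0,BAR,(295,216.9)),('s',0,RIM,(298.9,207.2)),('s',1,BAR,(301.9,240.6)),('s',1,RIM,(309.6,246.5)),('d',0,RIM,(297.6,214.3)),('d',1,RIM,(301.6,256.1))]
def solve(cs,obs,n,x0=None):
    def res(x):
        r=[]
        for k,i,f,px in obs:
            u,v=proj(cs[k],P(x[4+i],*f)); o=x[0:2] if k=='s' else x[2:4]
            r+=[u+o[0]-px[0],v+o[1]-px[1]]
        return np.array(r+list(.15*np.array(x[:4])))
    return least_squares(res,x0),res
E
python3 - <<'E'
from fit import *
cs=dict(s=cam('scene'),d=cam('side'))
for x0 in([0,0,0,0,0,120],[0,0,0,0,0,150]):
    r,f=solve(cs,obs0,2,x0);print(r.x.round(2),r.cost.round(2),r.fun.round(2))
st()
E
```

```text
[ 4.4000e-01 -7.0000e-02  7.4000e-01  9.3000e-01  3.4700e+00  1.1694e+02] 0.33 [ 0.26 -0.25 -0.22  0.15 -0.03 -0.09 -0.02  0.2  -0.41  0.16  0.39 -0.19
  0.07 -0.01  0.11  0.14]
[ 4.4000e-01 -7.0000e-02  7.4000e-01  9.3000e-01  3.4700e+00  1.1694e+02] 0.33 [ 0.26 -0.25 -0.22  0.15 -0.03 -0.09 -0.02  0.2  -0.41  0.16  0.39 -0.19
  0.07 -0.01  0.11  0.14]
t 18.875 p [0.4947 0.1979 0.185 ] yaw 2.84 f [-0.2  0.2  0.6] w 0.0357 q [0.28 0.02 1.67 0.01 1.5  0.23]
```

Emit:
jog_arm:
  targets:
    - [-0.97,-0.41,0,0.1,36]
    - [-0.97,-0.41,0,0.1,36]
    - [-0.97,-0.41,0,0.1,36]
    - [-0.97,-0.4,0,0.1,36]
  grip_force: 20

```text
clock: 19.38
tool_pos: [0.4562, 0.1003, 0.1868]
ee_rot: [-2.184, -2.213, 0.063]
ft_force: [0.4, -0.3, -0.1]
grip_width: 0.0361
```

Run:
```python
from h import *
o=st();print(R.from_rotvec(o['ee_rot']).as_matrix().round(3))
c=cam('wrist','w14')
```

```text
t 19.375 p [0.4562 0.1003 0.1868] yaw 0.75 f [ 0.4 -0.3 -0.1] w 0.0361 q [ 0.11 -0.16  1.84 -0.    1.52  0.09]
[[-0.013  0.999 -0.051]
 [ 1.     0.013 -0.007]
 [-0.006 -0.051 -0.999]]
```

View pics/w14.png

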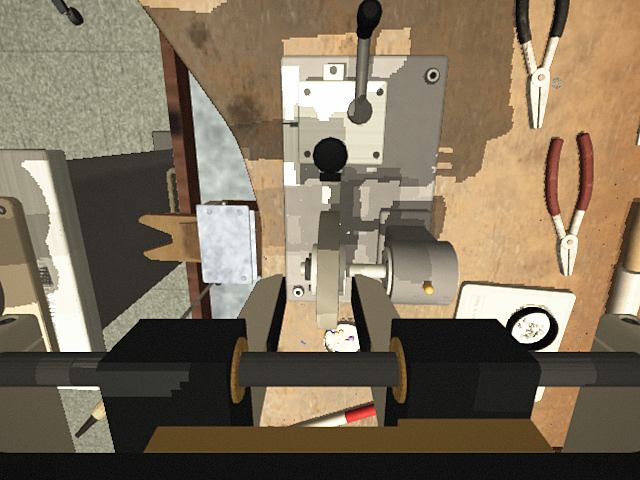

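Emit:
jog_arm:
  targets:
    - [0,0.28,1,0,36]
    - [0,0,1,0,36]
    - [0,0,0.9,0,36]

```text
clock: 19.8
tool_pos: [0.4612, 0.0984, 0.1148]
ee_rot: [-2.188, -2.216, 0.058]
ft_force: [-0.5, -0.0, -0.6]
grip_width: 0.036
```

```bash
python3 - <<'E'
from h import *
o=st()
c=cam('wrist');cv2.imwrite('pics/w15.png',c['color'][:,:,::-1])
E
python3 zz.py z15; python3 - <<'E'
E
```

```text
t 19.8 p [0.4612 0.0984 0.1148] yaw 0.7 f [-0.5 -0.  -0.6] w 0.036 q [ 0.1  -0.1   1.91 -0.    1.37  0.09]
t 19.95 p [0.46   0.0983 0.1145] yaw 0.71 f [-0.2  0.7 -0.4] w 0.0362 q [ 0.1  -0.1   1.91 -0.    1.37  0.09]
```

View pics/w15.png

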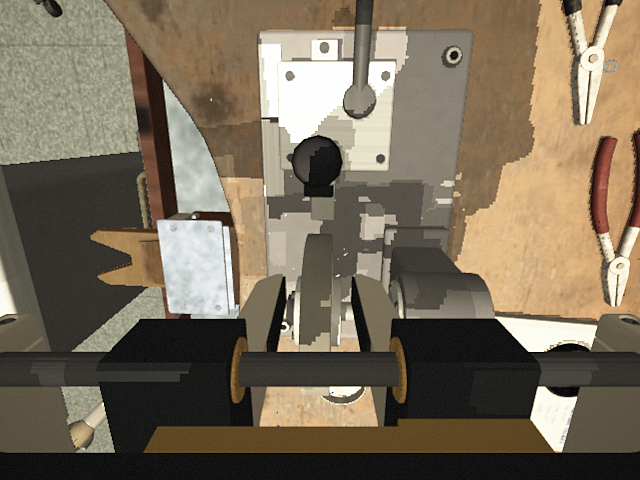

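Emit:
jog_arm:
  targets:
    - [0,0,0.4,0,36]
    - [0,0,0,0,5]
    - [0,0,0,0,5]
    - [0,0,0,0,5]
  grip_force: 15

```text
clock: 20.45
tool_pos: [0.4598, 0.099, 0.1064]
ee_rot: [-2.186, -2.215, 0.061]
ft_force: [-8.3, 0.3, 0.9]
grip_width: 0.0167
```

```bash
python3 -c "
from h import *
st()"
```

```text
t 20.45 p [0.4598 0.099  0.1064] yaw 0.76 f [-8.3  0.3  0.9] w 0.0167 q [ 0.1  -0.09  1.92 -0.    1.36  0.09]
```

Emit:
jog_arm:
  targets:
    - [-0.27,-0.02,-0.17,0,5]
    - [-0.29,0,-0.12,0,5]
    - [-0.3,0,-0.06,0,5]
    - [-0.31,0,-0.01,0,5]

```text
clock: 20.95
tool_pos: [0.46, 0.0704, 0.117]
ee_rot: [-2.183, -2.215, 0.056]
ft_force: [-2.2, 4.8, -2.4]
grip_width: 0.0169
```

```bash
cat >> h.py <<'E'
def rim():
    o=st();M=R.from_rotvec(o['ee_rot']).as_matrix();g=o['tool_pos']-.0188*M[:,2]-W
    print('grasp rel',g.round(4),'r',np.hypot(g[1],g[2]).round(4),'alpha',np.degrees(np.arctan2(-g[1],g[2])).round(1))
E
python3 -c "
from h import *
rim()"
```

```text
t 20.95 p [0.46   0.0704 0.117 ] yaw 0.83 f [-2.2  4.8 -2.4] w 0.0169 q [ 0.04 -0.12  1.92 -0.    1.38  0.03]
grasp rel [ 0.0011 -0.0015  0.0458] r 0.0458 alpha 1.9
```

Emit:
jog_arm:
  targets:
    - [-0.31,0,0.05,0,5]
    - [-0.3,0,0.1,0,5]
    - [-0.27,0,0.15,0,5]
    - [-0.22,0,0.16,0,5]
    - [-0.05,0,0.04,0,5]

```text
clock: 21.58
tool_pos: [0.4601, 0.041, 0.1072]
ee_rot: [-2.182, -2.212, 0.049]
ft_force: [-0.7, 7.0, -1.5]
grip_width: 0.0165
```

Run:
```python
from h import *
rim()
s=cam('scene','s16');d=cam('side','d16')
a=cv2.resize(s['color'][180:265,270:330,::-1],None,fx=6.5,fy=6.5,interpolation=0);b=cv2.resize(d['color'][180:265,270:330,::-1],None,fx=6.5,fy=6.5,interpolation=0)
cv2.imwrite('pics/z16.png',np.hstack([a,b]))
```

```text
t 21.575 p [0.4601 0.041  0.1072] yaw 0.77 f [-0.7  7.  -1.5] w 0.0165 q [-0.02 -0.12  1.94  0.    1.36 -0.04]
grasp rel [ 0.0012 -0.031   0.036 ] r 0.0475 alpha 40.7
```

View pics/z16.png

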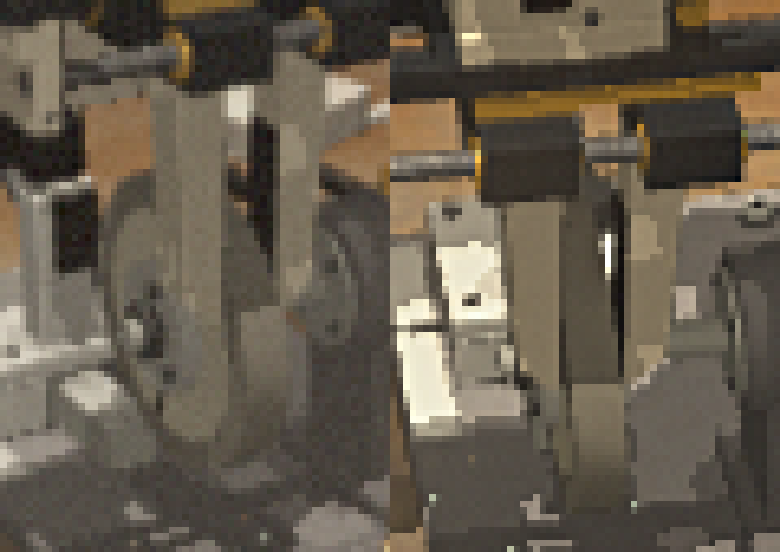

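Emit:
jog_arm:
  targets:
    - [0,0,0,0,36]
    - [0,0,0,0,36]
    - [0,0,-0.7,0,36]
    - [0,0,-1,0,36]
    - [0,0,-1,0,36]
    - [0.6,0,-0.6,0,36]
    - [0.8,0,0,0,36]
    - [0.8,0,0,0,36]

```text
clock: 22.68
tool_pos: [0.4657, 0.0958, 0.1996]
ee_rot: [-2.192, -2.212, 0.045]
ft_force: [-0.5, -0.2, -0.7]
grip_width: 0.0357
```

Emit:
jog_arm:
  targets:
    - [0.2,0,0,0,36]
    - [0,0,0,0,36]
    - [0,0,0,0,36]
    - [0,0,0,0,36]
    - [0,0,0,0,36]
    - [0,0,0,0,36]
    - [0,0,0,0,36]
    - [0,0,0,0,36]

```text
clock: 23.68
tool_pos: [0.4654, 0.1011, 0.2002]
ee_rot: [-2.191, -2.213, 0.046]
ft_force: [0.3, 0.4, -0.3]
grip_width: 0.0358
```

```bash
cat > lk.py <<'E'
from h import *
import sys
n=sys.argv[1];rim()
s=cam('scene','s'+n);d=cam('side','d'+n)
a=cv2.resize(s['color'][180:265,270:330,::-1],None,fx=6.5,fy=6.5,interpolation=0);b=cv2.resize(d['color'][180:265,270:330,::-1],None,fx=6.5,fy=6.5,interpolation=0)
cv2.imwrite('pics/z%s.png'%n,np.hstack([a,b]))
E
python3 lk.py 17
```

```text
t 23.675 p [0.4654 0.1011 0.2002] yaw 0.57 f [ 0.3  0.4 -0.3] w 0.0358 q [ 0.1  -0.16  1.81  0.    1.53  0.09]
grasp rel [0.0063 0.0292 0.1289] r 0.1322 alpha -12.7
```

View pics/z17.png

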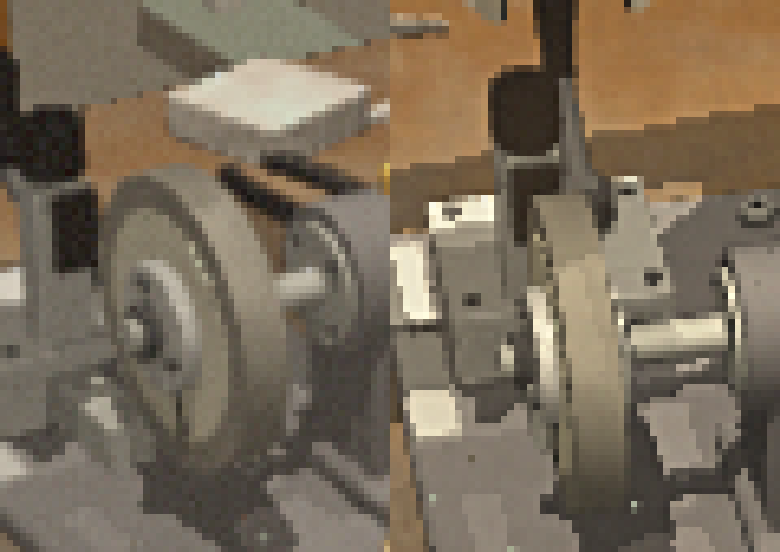

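Emit:
jog_arm:
  targets:
    - [0,0,0,0,36]
    - [0,0,0,0,36]
    - [0,0,0,0,36]
    - [0,0,0,0,36]
    - [0,0,0,0,36]
    - [0,0,0,0,36]

```text
clock: 24.52
tool_pos: [0.4654, 0.1012, 0.2002]
ee_rot: [-2.191, -2.213, 0.046]
ft_force: [0.1, -0.4, 0.6]
grip_width: 0.036
```

```bash
python3 lk.py 18
python3 - <<'E'
from h import *
for n in('s17','s18'):
    im=cv2.imread('pics/%s.png'%n);print(im[236:256,292:306].mean(-1).astype(int))
E
```

```text
t 24.525 p [0.4654 0.1012 0.2002] yaw 0.58 f [ 0.1 -0.4  0.6] w 0.036 q [ 0.1  -0.16  1.81  0.    1.53  0.09]
grasp rel [0.0063 0.0293 0.1289] r 0.1322 alpha -12.8
[[ 95  95  95  74  54  74 113 107 104 122 119 118 120  86]
 [106  97 103 108  92 106 104 100 103 119 125 120 121  91]
 [100  94  98 110 103 110  97  97 105 119 116 121 122  86]
 [104  98  97 113 103  96  87  90 104 118 123 122 121  89]
 [102 108 105 101  87  72 100 104 115 120 123 121 122  88]
 [ 88 102 104 106  98  60 102 102 117 122 121 119 111  84]
 [ 74  92  99 108 101  47  97 108 121 119 120 119 114  81]
 [ 69  74 102 101 106  53  98 109 118 122 124 120  96  82]
 [ 75  68  86 106 106  65  86 106 121 119 123 114  89  80]
 [ 79  64  68  90 100  67  71 104 118 122 121 103  88  88]
 [ 97  78  73  71  87  65  64 104 122 122 109  88  83  89]
 [100  93  70  72  77  66  80 105 104 105  86  82  85  86]
 [ 95  82  72  69  70  69  66  87  82  84  82  82  87  91]
 [ 92  89  63  71  73  68  69  76  77  72  84  84  88  89]
 [ 98  87  67  65  67  72  77  85  80  80  79  85  87  80]
 [ 70  64  68  61  63  69  81  76  79  87  82  88  
[... 725 characters left out ...]
0  86 103 107  63  90 104 119 118 118 120  91  83]
 [ 81  69  67  88 100  67  72 109 125 120 126 104  83  80]
 [ 96  77  70  72  85  61  61 108 122 123 106  89  83  87]
 [ 98  93  73  72  66  70  80 105 107 103  88  88  88  83]
 [ 97  87  68  71  72  72  73  83  86  80  85  82  87  84]
 [ 96  88  70  66  70  67  71  79  77  74  78  82  84  85]
 [100  82  67  67  65  74  79  84  81  79  82  87  90  73]
 [ 75  66  67  69  66  70  79  83  84  83  83  82  79  74]
 [ 59  63  68  68  63  65  70  70  70  75  73  72  68  66]
 [ 70  65  64  59  66  63  68  58  66  68  65  66  61  65]
 [ 71  61  69  69  66  69  61  66  62  61  71  73  70  69]
 [ 71  71  65  70  60  63  68  68  67  69  67  68  66  64]]
```

Run:
```python
from fit import *
s=cam('scene')
for ph in(160,165,170,172,175,180,185): print(ph,np.round(np.array(proj(s,P(ph,*BAR)))+[.44,-.07],2), np.round(np.array(proj(s,P(ph,.0235,-.008)))+[.44,-.07],2),np.round(np.array(proj(s,P(ph,.0375,-.008)))+[.44,-.07],2))
for ph in(115,117,119): print(ph,np.round(np.array(proj(s,P(ph,*BAR)))+[.44,-.07],2))
```

```text
160 [298.11 243.6 ] [297.47 240.38] [298.76 246.8 ]
165 [297.54 243.45] [297.02 240.27] [298.05 246.61]
170 [296.94 243.2 ] [296.57 240.08] [297.32 246.3 ]
172 [296.71 243.07] [296.38 239.98] [297.03 246.14]
175 [296.34 242.84] [296.1  239.82] [296.58 245.86]
180 [295.74 242.39] [295.64 239.47] [295.84 245.3 ]
185 [295.13 241.85] [295.17 239.05] [295.1  244.62]
115 [301.97 240.19]
117 [301.87 240.51]
119 [301.76 240.82]
```

Emit:
jog_arm:
  targets:
    - [-0.82,-0.05,0.5,0,36]
    - [-0.82,-0.05,0.5,0,36]
    - [0,0,1,0,36]
    - [0,0,0.8,0,36]
    - [0,0,0,0,36]

```text
clock: 25.3
tool_pos: [0.461, 0.0589, 0.1293]
ee_rot: [-2.191, -2.214, 0.044]
ft_force: [-0.5, -0.2, 0.2]
grip_width: 0.036
```

```bash
python3 lk.py 19
```

```text
t 25.3 p [0.461  0.0589 0.1293] yaw 0.6 f [-0.5 -0.2  0.2] w 0.036 q [ 0.02 -0.14  1.92 -0.    1.4   0.01]
grasp rel [ 0.0019 -0.0131  0.0581] r 0.0596 alpha 12.7
```

View pics/z19.png

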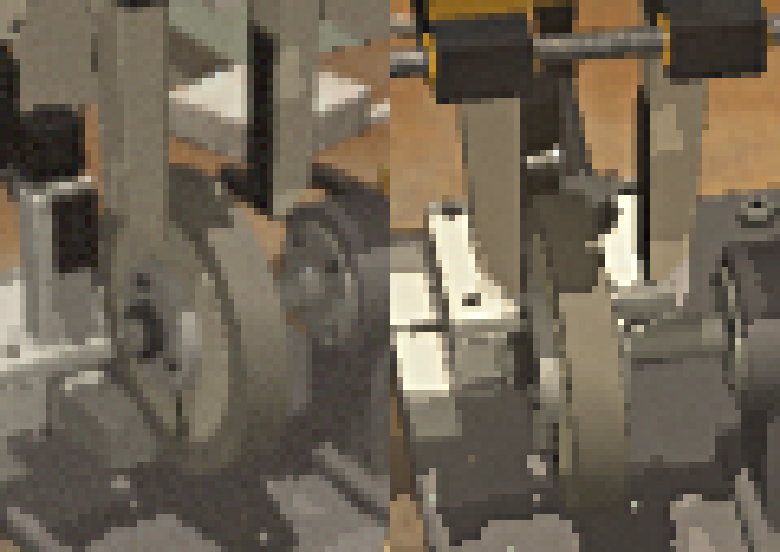

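Clear. Descend 14 mm and pinch.

Emit:
jog_arm:
  targets:
    - [0,-0.03,0.55,0,36]
    - [0,0,0,0,5]
    - [0,0,0,0,5]
    - [0,0,0,0,5]
    - [0,0,0,0,5]
  grip_force: 18

```text
clock: 26.02
tool_pos: [0.4602, 0.0592, 0.1189]
ee_rot: [-2.191, -2.216, 0.043]
ft_force: [3.6, 0.9, -3.6]
grip_width: 0.0162
```

```bash
python3 lk.py 20
python3 - <<'E'
import cv2
print(cv2.imread('pics/s20.png')[236:250,292:306].mean(-1).astype(int))
E
```

```text
t 26.025 p [0.4602 0.0592 0.1189] yaw 0.65 f [ 3.6  0.9 -3.6] w 0.0162 q [ 0.02 -0.13  1.94 -0.    1.37  0.01]
grasp rel [ 0.0011 -0.0128  0.0477] r 0.0494 alpha 15.0
[[ 95  94  96  74  55  80 112 104 106 117 117 117 118  83]
 [104  97  91 105  94 103 106  98 104 117 117 118 121  87]
 [ 96  99  97 110 101 111  96  90 108 122 122 117 121  91]
 [ 97  98  99 111 102 101  88  92 108 115 120 122 118  89]
 [102 100 102 100  86  74 100 100 117 120 122 120 118  85]
 [ 87 105 104 102  99  61 103 106 119 121 122 121 115  84]
 [ 75  88 106 104 107  53 100 107 116 122 120 122 114  82]
 [ 71  70  98 107 108  57  97 102 120 122 120 119  94  80]
 [ 71  68  84 108 102  65  84 108 126 118 121 116  85  79]
 [ 80  71  71  83 103  66  72 105 125 122 120 102  85  84]
 [ 95  80  70  76  80  59  64 108 122 122 111  86  82  83]
 [ 95  94  72  72  75  70  81 109 104 103  86  85  84  85]
 [101  94  73  69  74  68  68  86  85  81  85  81  86  86]
 [ 97  93  76  73  71  75  63  77  81  73  84  82  89  88]]
```

Emit:
jog_arm:
  targets:
    - [0.19,0,-0.06,0,5]
    - [0.19,0,-0.02,0,5]
    - [0.19,0,0.01,0,5]
    - [0.15,0,0.02,0,5]
    - [0,0,0,0,5]

```text
clock: 26.75
tool_pos: [0.4601, 0.0771, 0.1201]
ee_rot: [-2.193, -2.217, 0.046]
ft_force: [-1.5, -3.0, -1.7]
grip_width: 0.0161
```

```bash
python3 lk.py 21
python3 - <<'E'
from fit import *
print(cv2.imread('pics/s21.png')[234:254,294:316].mean(-1).astype(int))
print(cv2.imread('pics/d21.png')[246:264,296:312].mean(-1).astype(int))
s=cam('scene');d=cam('side')
for ph in range(135,165,4): print(ph,*[np.round(np.array(proj(s,P(ph,*k)))+[.44,-.07],1) for k in(BAR,(.0235,-.008),(.0375,-.008),(.05,-.007),RIM)],np.round(np.array(proj(d,P(ph,*RIM)))+[.74,.93],1))
E
```

```text
t 26.75 p [0.4601 0.0771 0.1201] yaw 0.63 f [-1.5 -3.  -1.7] w 0.0161 q [ 0.06 -0.13  1.93 -0.    1.38  0.05]
grasp rel [0.001  0.0052 0.0489] r 0.0492 alpha -6.1
[[ 55 109  86 103 127 123 120 116 121 123 121  87  80  95 113 109 107 111
  112 108 100  99]
 [ 91 116  91  97 117 109 113 119 121 120 121  84  85  91 102 102 105 103
  105 110  95  99]
 [ 98 111 101  96 112 102 104 120 117 122 123  83  84  88  99 101  99 102
  104  97  99  95]
 [ 95 112 101 109 106 100 104 120 119 120 120  85  74  83  96  96 101  93
   92 101  94  99]
 [ 95 110 113 116  99  94  98 118 119 123 123  86  78  76  93  94  90  96
   93  95  94  96]
 [ 98 113 118  98  85  91 106 116 117 122 120  86  84  75  86  92  87  89
   84  85  92  93]
 [ 98 102 101  91 100  85 120 123 121 118 120  90  80  80  87  90  89  87
   88  84  87  95]
 [102 103 106  99 106  66 117 125 122 117 110  90  82  86  86  81  82  85
   81  79  92  95]
 [106 103 104 106  98  64  99 122 122 123 108  88  86  85  82  82  83  77
   83  79  92  79]
 [102 105 107 103 107  70  77 121 126 117  99  87  80  81  78  83  81  77
   80  77  70  64]
 [ 87 1
[... 2132 characters left out ...]
35 [300.6 242.7] [299.4 239.7] [301.9 245.8] [304.5 251.1] [307.4 250.3] [301.5 257.8]
139 [300.3 243. ] [299.1 239.9] [301.4 246.2] [303.9 251.6] [306.8 250.8] [301.3 257.9]
143 [299.9 243.3] [298.8 240.1] [301.  246.5] [303.3 252. ] [306.2 251.2] [301.1 257.9]
147 [299.5 243.5] [298.5 240.3] [300.5 246.7] [302.6 252.3] [305.6 251.4] [300.9 257.8]
151 [299.1 243.6] [298.2 240.4] [300.  246.8] [302.  252.5] [304.9 251.6] [300.7 257.5]
155 [298.7 243.6] [297.9 240.4] [299.4 246.9] [301.2 252.5] [304.1 251.6] [300.5 257.1]
159 [298.2 243.6] [297.6 240.4] [298.9 246.8] [300.5 252.4] [303.4 251.6] [300.2 256.6]
163 [297.8 243.5] [297.2 240.3] [298.3 246.7] [299.8 252.3] [302.6 251.4] [300. 256.]
```

View pics/z21.png

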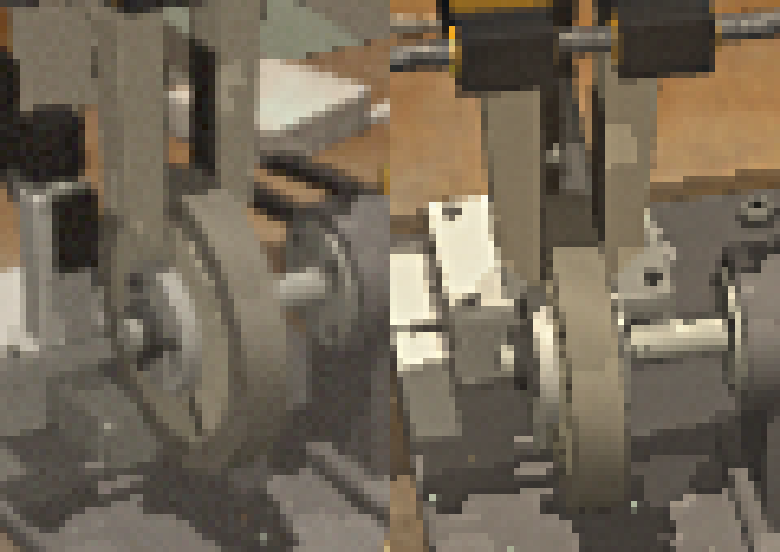

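Emit:
jog_arm:
  targets:
    - [0,0,0,0,36]
    - [0,0,0,0,36]
    - [-0.4,0,0,0,36]
    - [-0.4,0,0.2,0,36]
    - [-0.4,0,0.25,0,36]
    - [0,0,0,0,5]
    - [0,0,0,0,5]
    - [0,0,0,0,5]

```text
clock: 27.95
tool_pos: [0.4603, 0.0451, 0.1084]
ee_rot: [-2.193, -2.215, 0.043]
ft_force: [-5.4, -1.3, 2.1]
grip_width: 0.0168
```

```bash
python3 lk.py 22
python3 - <<'E'
from fit import *
print(cv2.imread('pics/s22.png')[238:248,294:306].mean(-1).astype(int))
E
```

```text
t 27.95 p [0.4603 0.0451 0.1084] yaw 0.55 f [-5.4 -1.3  2.1] w 0.0168 q [-0.01 -0.13  1.95 -0.    1.35 -0.02]
grasp rel [ 0.0011 -0.0269  0.0372] r 0.0459 alpha 35.8
[[ 95  97  98  98  95  98  99 104 104 116 122  88]
 [ 99  98 100  94  90  89 104 103 106 123 118  86]
 [108  97  97  97 102  91 102 106 104 123 120  84]
 [109 102 106 101 103  61 101 106  98 120 118  87]
 [103 103 103 105 106  62  98 106 105 125 108  89]
 [102 103 104 106 104  67  72 105 108 118  96  84]
 [ 82 100 109 106 107  98  53 106 110 114  92  82]
 [ 67  86 103 108 110 104  57  99 119 106  81  82]
 [ 71  73  84  97 102 107  65  75  95  88  87  82]
 [ 77  70  70  77  92  95  84  83  83  81  82  81]]
```

Emit:
jog_arm:
  targets:
    - [0.27,0,-0.16,0,5]
    - [0.28,0,-0.11,0,5]
    - [0.3,0,-0.06,0,5]
    - [0.31,0,-0.01,0,5]
    - [0.3,0,0.04,0,5]
    - [0.3,0,0.09,0,5]
    - [0,0,0,0,5]

```text
clock: 28.92
tool_pos: [0.46, 0.0888, 0.1133]
ee_rot: [-2.196, -2.219, 0.051]
ft_force: [-0.3, -2.9, -3.7]
grip_width: 0.0163
```

```bash
python3 lk.py 23
```

```text
t 28.925 p [0.46   0.0888 0.1133] yaw 0.6 f [-0.3 -2.9 -3.7] w 0.0163 q [ 0.09 -0.11  1.93 -0.01  1.36  0.08]
grasp rel [0.0009 0.017  0.042 ] r 0.0454 alpha -22.0
```

View pics/z23.png

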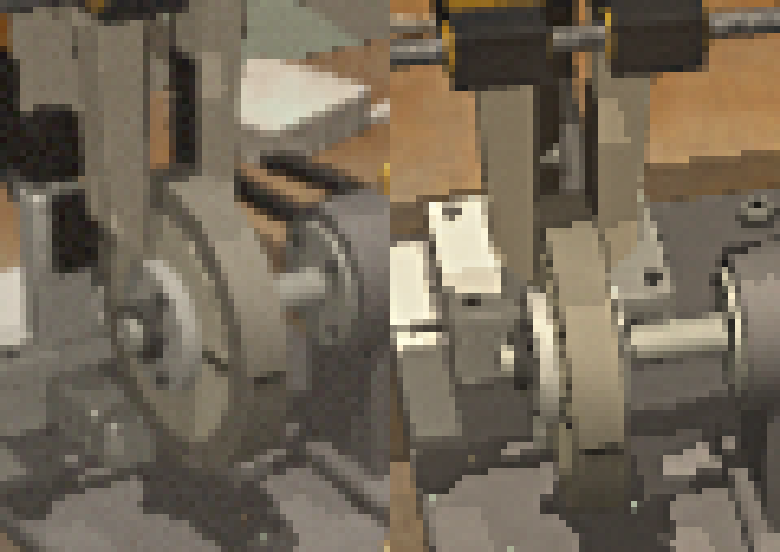

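Emit:
jog_arm:
  targets:
    - [0,0,0,0,36]
    - [0,0,0,0,36]
    - [-0.1,0,-0.05,0,36]
    - [-0.1,0,-0.05,0,36]
    - [0,0,0,0,36]
    - [0,0,0,0,36]
    - [0,0,0,0,36]
    - [0,0,0,0,36]

```text
clock: 30.02
tool_pos: [0.4612, 0.0846, 0.1174]
ee_rot: [-2.196, -2.218, 0.044]
ft_force: [0.1, -0.1, 0.7]
grip_width: 0.0361
```

Emit:
jog_arm:
  targets:
    - [0,0,0,0,36]
    - [0,0,0,0,36]
    - [0,0,0,0,36]
    - [0,0,0,0,36]
    - [0,0,0,0,36]
    - [0,0,0,0,36]
    - [0,0,0,0,36]
    - [0,0,0,0,36]

```text
clock: 31.02
tool_pos: [0.4611, 0.0847, 0.1173]
ee_rot: [-2.196, -2.218, 0.044]
ft_force: [-0.1, 0.0, 0.5]
grip_width: 0.0359
```

```bash
python3 lk.py 24
python3 - <<'E'
from fit import *
print(cv2.imread('pics/s24.png')[236:252,296:316].mean(-1).astype(int))
print(cv2.imread('pics/d24.png')[250:262,296:312].mean(-1).astype(int))
E
```

```text
t 31.025 p [0.4611 0.0847 0.1173] yaw 0.58 f [-0.1  0.   0.5] w 0.0359 q [ 0.08 -0.12  1.93 -0.    1.37  0.07]
grasp rel [0.002  0.0128 0.0461] r 0.0478 alpha -15.5
[[110 115 115 109 112 120 120 126 124  91  88  89 102 103 107 100 107 103
   97  96]
 [112 114 108  99 103 121 124 121 120  81  81  79  98 103 100  99  99  99
   99  98]
 [114 114 101  94  84  84 121 127 126  88  82  83  94  98  97  93  98  93
   98  92]
 [112 100  92  92  98  60  98 122 122  84  81  76  86  95  90  88  93  95
   93 100]
 [101 102  98 102 120  77  67 120 122  84  78  83  86  84  87  91  85  81
   89  96]
 [101 101 100 103 121 116  78  82 109  82  85  82  81  89  82  85  82  79
   80  85]
 [103  96 103 104 120 122 111  55 105  78  81  82  80  81  81  78  79  80
   66  65]
 [105 105 100 105 124 123 120  79  93  79  82  84  75  75  70  79  71  78
   71  67]
 [103  98 101 105 119 118 124 110  90  82  81  83  77  77  77  75  75  80
  112 109]
 [101 100 105 101 122 124 122 103  84  81  81  81  74  74  71  69  64  78
  112 117]
 [ 84  91  98 104 118 122 103  90  81  76  80  81  68  58  56  42  54  72
   99  85]

[... 530 characters left out ...]
  84  71  60  60  59  60  55]
 [ 92  91  68  73  76  76  75  72  78  76  65  62  61  61  58  53]
 [ 68  70  68  69  71  71  70  70  71  74  64  61  61  60  60  57]
 [ 66  67  69  69  65  68  68  69  68  67  64  61  63  61  62  62]
 [ 62  68  69  67  71  67  66  67  60  51  60  61  62  62  62  59]
 [ 62  65  70  51  32  31  44  38  34  59  61  57  59  61  61  63]
 [ 60  68  67  61  57  60  60  55  55  59  55 169  76  61  61  61]
 [ 56  64  59  59  59  58  59  60  61  61  57  92  63  59  62  60]
 [ 59  55  59  60  62  59  60  62  62  61  61  59  58  61  60  58]
 [120 126  62  60  62  63  61  62  57  62  62  59  58  60  62  60]
 [122 129  60  57  62  59  61  63  59  59  60  60  61  60  62  61]]
```

View pics/z24.png

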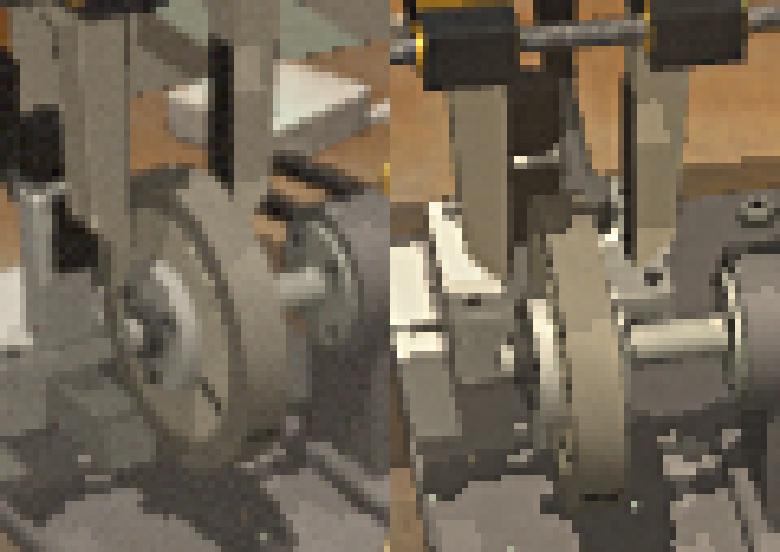

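Run:
```python
from fit import *
s=cam('scene');d=cam('side')
for ph in (84,87,90,93,113,115,117,119,121): print(ph,*[np.round(np.array(proj(s,P(ph,*k)))+[.44,-.07],1) for k in(BAR,RIM)],np.round(np.array(proj(d,P(ph,*RIM)))+[.74,.93],1))
print(cv2.imread('pics/s23.png')[231:242,298:316].mean(-1).astype(int))
print(cv2.imread('pics/d23.png')[246:253,296:308].mean(-1).astype(int))
```

```text
84 [302.4 233.7] [310.6 235.6] [301.9 246.7]
87 [302.5 234.5] [310.7 236.8] [302.  247.8]
90 [302.5 235.2] [310.7 237.9] [302.1 248.8]
93 [302.5 235.8] [310.7 239.1] [302.1 249.9]
113 [302.1 239.9] [309.9 245.6] [302.1 255.2]
115 [302.  240.2] [309.7 246.2] [302.  255.6]
117 [301.9 240.5] [309.6 246.7] [302.  255.9]
119 [301.8 240.8] [309.4 247.2] [302.  256.3]
121 [301.6 241.1] [309.2 247.7] [301.9 256.6]
[[154 151 138 119 121 120 102  79  78 116 120 114 119 115 117 120 100  94]
 [145 144 135 121 124 126 106  81  76 108 112 113 115 115 115 116  94  96]
 [132 137 133 101 117 127 112  84  79 102 111 112 111 108 112 109 102  97]
 [128 124 123  67  72 117 130  91  83  97 112 108 110 103 108 105  93  97]
 [124 120 109  92  56  63 100  82  84  90 104 109 104 101 102 100  96  98]
 [114 109 112 122 109  67  58  76  80  88 105 101 102 100 100 100  96  99]
 [112 100 106 123 120  96  84  82  77  83 100  96  86  72  57  65  89  95]
 [ 96  91 110 121 121 116 116  86  78  81  82  52  46  57  60  73  93 100]
 [ 89  95 119 120 120 122 121  86  80  79  83  63  69  76  73  74  90  93]
 [ 96 102 115 123 121 125 117  89  79  82  87  74  76  76  77  78  76  75]
 [102 103 117 119 122 123 119  87  77  85  84  80  80  82  76  77  71  64]]
[[110  97  88 106 106 105 107 104 106 110  68  57]
 [108 102  84 102 104 101 102 105 102 104  76  82]
 [109 105  77  97 101 101  83  65  60  80  75  83]
 [110 103  74  59  37  32  35  49  47  53  73  82]
 [107 104  72  81  68  64  69  71  69  69  71  62]
 [109 102  69  78  72  71  74  74  70  74  71  57]
 [ 87  89  71  76  69  72  71  72  71  78  67  62]]
```

Emit:
jog_arm:
  targets:
    - [0,-0.03,0.1,0,36]
    - [0,0,0,0,5]
    - [0,0,0,0,5]
    - [0,0,0,0,5]
    - [0,0,0,0,5]
  grip_force: 20

```text
clock: 31.85
tool_pos: [0.46, 0.0847, 0.1145]
ee_rot: [-2.196, -2.218, 0.044]
ft_force: [-1.3, -1.2, -0.0]
grip_width: 0.0165
```

```bash
python3 -c "
from h import *
rim()"
```

```text
t 31.85 p [0.46   0.0847 0.1145] yaw 0.58 f [-1.3 -1.2 -0. ] w 0.0165 q [ 0.08 -0.12  1.93 -0.    1.36  0.07]
grasp rel [0.0009 0.0128 0.0433] r 0.0452 alpha -16.5
```

Emit:
jog_arm:
  targets:
    - [-0.2,0,-0.05,0,5]
    - [-0.2,0,-0.02,0,5]
    - [-0.2,0,0,0,5]
    - [-0.2,0,0.02,0,5]
    - [0,0,0,0,5]

```text
clock: 32.48
tool_pos: [0.4601, 0.0663, 0.1166]
ee_rot: [-2.192, -2.217, 0.038]
ft_force: [-0.3, 2.2, -1.6]
grip_width: 0.0162
```

```bash
python3 lk.py 25
python3 - <<'E'
from fit import *
print(cv2.imread('pics/s25.png')[238:255,296:312].mean(-1).astype(int))
E
```

```text
t 32.475 p [0.4601 0.0663 0.1166] yaw 0.65 f [-0.3  2.2 -1.6] w 0.0162 q [ 0.03 -0.13  1.94  0.    1.37  0.02]
grasp rel [ 0.001  -0.0057  0.0454] r 0.0458 alpha 7.2
[[110 117 104  94 102 121 122 123 125  96  79  81  91  95  93  92]
 [111 105  90  90 105 121 123 118 121  85  83  85  90  88  93  90]
 [102  98  99  72 117 125 121 120 122  86  85  83  85  86  83  85]
 [102 107 101  70  80 118 121 122 112  89  82  85  87  86  84  87]
 [104 107 106  98  60 121 128 127 107  86  81  81  77  83  81  79]
 [103 103 105 104  68 104 124 123  98  83  86  86  76  76  75  78]
 [106 104 107  98  78  82 120 120  83  85  89  84  77  73  82  81]
 [101 106 106 107 111  67 119  99  85  82  82  83  74  77  75  75]
 [ 82  96  97 110 116  76  86  84  82  82  80  75  71  81  73  78]
 [ 68  74  88 106 104  90  79  80  76  84  87  74  72  68  70  72]
 [ 73  70  71  87  83  74  79  81  81  79  81  74  64  68  71  72]
 [ 75  67  74  80  80  74  78  82  80  88  73  73  75  69  66  61]
 [ 85  77  74  80  78  80  81  81  83  81  61  62  53  63  59  62]
 [ 69  67  75  77  78  85  79  82  77  54  60  43  65  66  76  69]
 [ 72  66  72  65  74  75  76  73  66  63  66  81  82  84  87  86]
 [ 64  69  65  68  61  66  66  59  75  80  82  86  87  86  80  94]
 [ 68  66  64  70  68  66  64  64  69  85  83  84  84  78  88 131]]
```

View pics/z25.png

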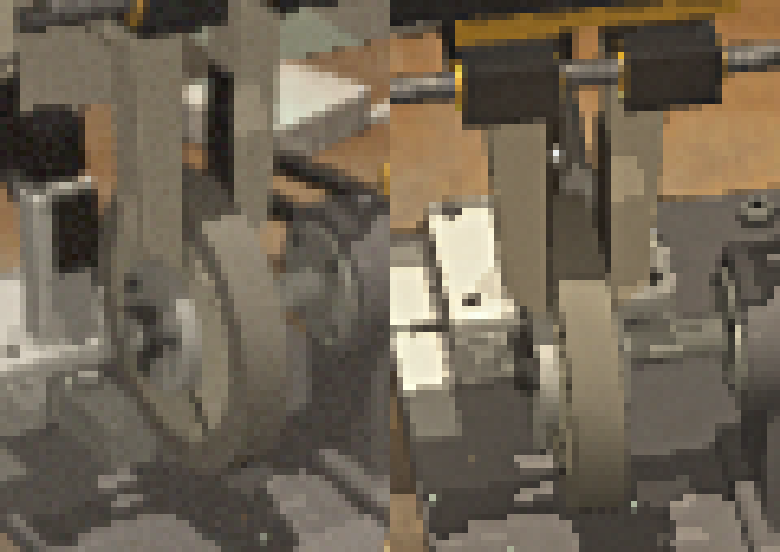

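Emit:
jog_arm:
  targets:
    - [-0.07,0,0.01,0,5]
    - [0,0,0,0,5]
    - [0,0,0,0,5]
    - [0,0,0,0,5]

```text
clock: 33.08
tool_pos: [0.4602, 0.0649, 0.1165]
ee_rot: [-2.191, -2.217, 0.038]
ft_force: [-1.7, 3.7, 0.0]
grip_width: 0.0163
```

```bash
python3 lk.py 26
python3 - <<'E'
from fit import *
print(cv2.imread('pics/s26.png')[238:254,296:312].mean(-1).astype(int))
cam('wrist','w26');print(ctrl.get_obs()['qd'].round(4))
E
```

```text
t 33.075 p [0.4602 0.0649 0.1165] yaw 0.68 f [-1.7  3.7  0. ] w 0.0163 q [ 0.03 -0.13  1.94  0.    1.37  0.02]
grasp rel [ 0.001  -0.0071  0.0453] r 0.0458 alpha 8.9
[[111 113 104  96 100 118 120 123 121  88  78  83  93  88  93  90]
 [113 103  92  91 106 121 120 121 123  88  78  80  92  95  90  92]
 [100  99 101  76 112 123 123 120 118  84  78  82  90  86  88  84]
 [ 95 107 105  63  85 122 124 120 117  87  84  79  82  88  79  84]
 [101 105 103  66  71 124 123 122 112  84  81  83  86  84  82  82]
 [105 103 106  94  58 117 122 124  99  85  88  89  79  77  78  73]
 [102 104 105  98  75  87 124 120  86  84  85  87  78  77  75  78]
 [102 103 103 107  87  75 115 105  84  77  86  86  75  72  75  76]
 [ 79  95 104 107  99  61 101  89  82  83  82  80  73  75  78  72]
 [ 69  74  85 105  94  90  83  83  83  84  74  74  76  69  73  76]
 [ 67  71  74  82  84  78  82  78  80  81  78  68  63  73  69  73]
 [ 69  70  73  81  84  69  78  82  79  82  71  73  65  68  72  56]
 [ 81  70  79  80  87  82  76  81  84  78  63  65  60  60  64  65]
 [ 66  70  78  79  79  80  82  85  73  54  59  54  60  73  64  65]
 [ 66  70  69  67  79  78  72  75  59  63  69  57  70  81  80  83]
 [ 65  62  63  64  68  62  62  63  61  82  88  80  82  81  82  91]]
[-0.0005  0.0024 -0.0021  0.0009 -0.     -0.0011]
```

View pics/w26.png

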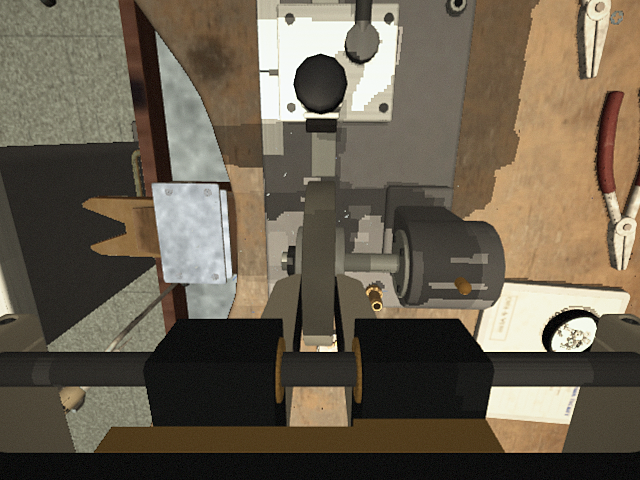

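```bash
python3 -c "
from h import *
print(ctrl.close_job());st()"
```

```text
the job is handed in; nothing more can be done
None
the job is handed in; nothing more can be done
```

The wheel's brake is off and clamped, its heavy side is turned straight down, and the gripper is still holding it by the rim. I handed the job in at about 33 s.

- **Brake:** I swung the lever open and drew the carriage back about 29 mm. The index lies on the scribed line in the wrist-camera pictures, both before and after clamping. I swung the lever shut until it pushed back with about 31 N, and later pictures showed it still shut.
- **Heavy side:** Turning clockwise, the wheel came to rest with the bar at about 117° from the top. This happened twice, once when the brake came off and once after I let it go by hand, and both pictures gave nearly the same reading. From the other side it rested at about 168.5°. Halfway between is about 142.7°, which means the wheel stops about 26° short, inside the stated 22 to 32°.
- **Final hold:** I pinched the rim near the top with 20 N and turned the bar to about 142.5° by arm travel; the scene camera reads about 143°. The arm was still when I checked.

No checks failed. The camera angle is good to about 1 to 2°. Small drifts left the tool tilted 2 to 3°, and the pinch held well even so. I never touched the marker, tin, chuck or loupe, but I did not measure their positions again at the end.

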